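# Press a jar lid home in a two-handled press

## Task

Take the amber jar from the tray by its glass and stand it in the cup of the hinged press, let go, then push the press's upper handle down onto the lid by its red crossbar until you feel the resistance peak and give as the lid pops fully home. Stop there without leaning on the press (thin glass: never more than 20 N), let the handle swing back open and leave the closed jar standing upright in the cup. Do not tip the jar, do not push the lid on by hand, and leave the tumblers and the white canister where they are.

Things in the scene. Friction and masses are not known exactly. Their poses are not given: they have to be found in the camera images.
- jar: Small amber glass jar, straight round body 50 mm in diameter and 46 mm tall (the lower 42 mm straight), 120 g, with a 32 mm neck above it and a red press-on lid. Origin: centre of its underside; z is up its axis. Starts upright on the tray, in any one of three places that it shares with the two tumblers (about 110 mm apart). Grip it by the glass, anywhere round it.
- lid_top (a point): Centre of the top face of the red lid (40 mm in diameter, 11 mm thick). 64 mm above the jar's underside at the start (lid 6 mm proud), 58 mm when fully home. Pressed on, the lid resists with about 5 N at first, peaks at about 20 to 25 N after 1.5 mm, falls steadily to nothing at 5.4 mm, then pulls itself home, stops hard at 6 mm and stays.
- press: Hinged press fixed to the counter: grey board 240 x 110 x 8 mm (x -120 to +120 mm), black cup, two steel hinge cheeks at the far end (37 mm over both, 104 mm high), fixed lower handle with a red crossbar at the near end (30 mm high), moving upper handle. Origin: on the counter under the cup's centre; x runs from cup to hinge (away from the robot, within 0.25 rad), y along the hinge pin, z up.
- nest (a point): Centre of the flat floor of the press's black cup, 14 mm above the counter. The cup has a 55 mm bore, 66 mm outside diameter and a 6 mm high rim above that floor.
- handle_hinge (a point): Centre of the upper handle's hinge pin: 85 mm from the cup's axis along the press's x, 90 mm above the counter; the pin lies along the press's y.
- handle_bar (a point): Centre of the red round crossbar at the free end of the upper handle: 18 mm in diameter, 90 mm long along the press's y, 145 mm from the pin. The steel handle is 16 mm wide, 14 mm thick. Below it, 85 mm from the pin, a black rubber ball pad on a set-screw meets the lid; it is set to reach 10 to 26 mm below the handle's centre line, different each time and not reported: go by feel.
- handle (a joint): Upper handle's angle, rad: 0 = level, over the lower handle, pointing to the press's -x; 1.70 = fully open, upright, leaning slightly back past the hinge (start). A light spring (about 0.5 N at the crossbar) swings it open when let go, so push it from its back/upper side all the way. The lid is home with the handle at -0.1 to +0.1 (pad setting) and takes about 11 N, pressing down on the crossbar.
- tray: Black tray fixed on the counter, 260 (x) x 250 (y) x 12 mm, floor 4 mm thick. Origin: centre of its underside.
- tumbler_a: Empty clear glass tumbler, 62 mm in diameter, 85 mm tall, on the tray; leave it. Origin: centre of its underside.
- tumbler_b: A second tumbler like tumbler_a; leave it.
- canister: White ceramic canister with a steel cap, 72 mm in diameter, 110 mm tall, on the counter to the left of the press; leave it. Origin: centre of its underside.
Mind the look-alikes: they are no part of the job. Of the things shaped like the jar, the amber one is meant.

How it is judged:
By the outcome, as a careful person would: the job done as asked, in the order asked, and still so for the second after the job is handed in, with the robot touching nothing.
It also fails if it takes over 67 s, if anything falls off the work surface, if the arm or the gripper's body presses on something with over 40 N, if the wrist force passes 120 N, or if a joint passes its speed limit or range.

## Robot

A 6-joint arm with a two-finger parallel gripper is mounted at the origin on the work surface. World frame = base frame: x ahead of the robot, y to its left, z up, the work surface at z = 0. Lengths are in m, angles in rad, forces in N, time in s.
With the tool pointing down it reaches from about 0.35 to 0.95 m from the base axis. Payload 17.4 kg.
Tool frame: the origin (TCP) lies between the finger pads; the fingertips stand 14 mm ahead of it and the grasp point (between the pads) lies 5 mm behind it; z points along the fingers, y is the direction in which the jaws open and shut (so a half turn about z gives the same grasp; the last joint's range is limited). The gripper opens to 93 mm and grips with 3 to 60 N. Pads are 15 mm wide; open, the fingers measure 128 mm over their backs; the gripper's body (75 mm by 188 mm) begins 65 mm behind the grasp point.
Start: joints at [-1.229, 0.116, 1.442, -0, 1.584, -0.038], TCP at [0.25, -0.627, 0.233] pointing down, gripper open.
Joint ranges: [-2.83, 2.83], [-0.83, 2.19], [0.07, 2.5], [-1.14, 4.28], [0.01, 3], [-2.97, 2.97]. Speed limits (rad/s): [1.89, 1.89, 2.22, 3.14, 3.14, 3.14].

## Interface

Orientations are given as a 3x3 rotation matrix whose columns are the frame's x, y, z axes.
In Python, from plant import read_state, get_image, camera_model, hand_in gives the robot as it stands.
- The arm moves only by the tool step_arm, never from a script. Its arguments are lists of equal length, an entry for each row: "gripper": the closure, from 0 (fully open) to 1 (shut); "linear": the shift along the tool's x, y, z scaled (see below), a list of three; "rot": the turn, a rotation vector about the tool's x, y, z scaled (see below), a list of three. A call has 1 to 10 rows; each row is the pose to reach, as a shift and turn from the pose commanded when the call began, along the tool's axes at that moment; what a row does not reach only later rows make up. The controller multiplies each number of a shift by 10 cm and each number of a turn by pi/2 rad. A row lasts 1/10 s, in which the tool goes at most 50 mm and 8.59 degrees, less where a joint would pass 70% of its speed; a pose out of reach is approached as far as the arm can. A call with a number of a shift or a turn outside -1 to 1 is refused whole. A call with a gripper value outside its range is refused whole. The fingers move at their own pace and stop on an object; the grip force is fixed at half the most. Time passes only in rows, so rows that repeat a pose let the fingers close. It gives the time, the measured TCP pose, the force and the opening at its end, in the units of the state.
- read_state(): the state, without advancing time (a new reading comes with each control period).
- get_image(name): name is "scene" or "top"; returns the picture (480x640x3 uint8, blue, green, red); there is no depth.
- camera_model(name): a dict with "mtx" (3x3 intrinsics, pixels), "cam_to_world" (4x4, takes a point from camera to world coordinates). Camera axes: x right, y up, looking along -z (the intrinsics and any distortion apply to the point x, -y, -z); pixel columns grow to the right and rows downward; lengths in m; the calibration is good to about 2 mm. A picture is of the moment at which its call begins. camera_model takes no time and is no camera call.
- hand_in(): hands the job in, once; it reports no verdict.
The state is a dict: "time_s": time; "qpos": joint angles; "joint_vel": joint speeds; "tau": joint torques, N m; "tool_pos": TCP position; "orientation": TCP orientation; "wrist_force": force on the tool from outside, world axes, zero at the start; "wrist_torque": the same for the moment, N m; "grip_width": finger opening in m.
Only numpy, scipy, OpenCV 4.12 (cv2) and the standard library are available. Lean on these libraries where they do the work, as an engineer would, in place of code of your own. Each camera call takes 0.05 s, during which the arm holds its last target.

## Working session

There is one attempt and no reset: what is moved stays moved. The work goes in short steps, Python scripts to look and compute and a tool call to move; the robot and the scene stay as the last step left them, time stands still between calls to the robot, and variables do not carry over. Pictures are saved under pics/ and viewed, and the job is handed in when it is done.

Besides the shell and the picture viewer there is one more tool, called after "Request:" in YAML: its name, and indented under it one key for each argument. step_arm: Moves the arm, as the interface text tells. Shifts and turns lie within -1 to 1; 1 stands for 10 cm of shift or pi/2 rad of turn. Its arguments: {"type":"object","properties":{"gripper":{"type":"array","items":{"type":"number"}},"linear":{"type":"array","items":{"type":"array","items":{"type":"number","minimum":-1,"maximum":1}}},"rot":{"type":"array","items":{"type":"array","items":{"type":"number","minimum":-1,"maximum":1}}}},"required":["gripper","linear","rot"]}

```bash
mkdir -p pics; ls
python3 - <<'E'
from plant import *
import cv2,numpy as np
np.set_printoptions(precision=4,suppress=True)
for n in("scene","top"):
    cv2.imwrite(f"pics/{n}0.png",get_image(n)); m=camera_model(n); print(n,m)
print(read_state())
E
```

```text
pics
scene {'mtx': array([[620.7374,   0.    , 317.4728],
       [  0.    , 620.7374, 238.1483],
       [  0.    ,   0.    ,   1.    ]]), 'cam_to_world': array([[ 0.4316, -0.5596,  0.7075,  1.5611],
       [ 0.902 ,  0.2786, -0.3298, -0.4837],
       [-0.0125,  0.7805,  0.625 ,  0.9403],
       [ 0.    ,  0.    ,  0.    ,  1.    ]])}
top {'mtx': array([[442.0407,   0.    , 327.6819],
       [  0.    , 442.0407, 242.1171],
       [  0.    ,   0.    ,   1.    ]]), 'cam_to_world': array([[-0.0076,  0.9809, -0.1943,  0.4722],
       [-0.9999, -0.0096, -0.0089, -0.0408],
       [-0.0106,  0.1942,  0.9809,  0.9182],
       [ 0.    ,  0.    ,  0.    ,  1.    ]])}
{'time_s': 0.1, 'qpos': array([-1.2288,  0.1165,  1.4422, -0.    ,  1.584 , -0.0378]), 'joint_vel': array([-0.0006, -0.002 , -0.002 , -0.0009,  0.0001,  0.0008]), 'tau': array([  0.0016, -72.2892, -62.3866,   0.0782,   0.0227,  -0.0001]), 'tool_pos': array([ 0.2502, -0.6267,  0.232 ]), 'orientation': array([[ 0.9287,  0.3707, -0.0004],
       [ 0.3707, -0.9287,  0.001 ],
       [ 0.    , -0.0011, -1.    ]]), 'wrist_force': array([-0.8259, -0.9876,  0.327 ]), 'wrist_torque': array([-0.0613, -0.048 ,  0.0139]), 'grip_width': 0.09291169914363201}
```

View pics/scene0.png

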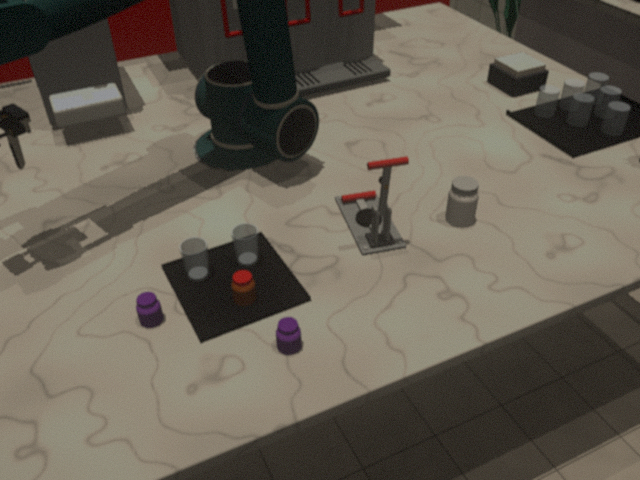

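View pics/top0.png

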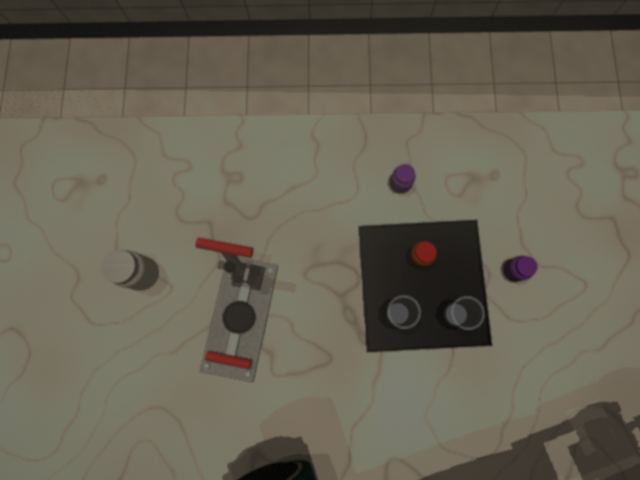

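The amber jar with the red lid shows in top at (425,252) and in scene at (243,285). The look-alikes are two purple jars, at top (402,178) and (520,267). Next: enlarged crops and measurements.

```bash
cat > h.py <<'E'
from plant import *
import cv2,numpy as np
np.set_printoptions(precision=4,suppress=True)
def ray(n,uv):
    m=camera_model(n);K=m['mtx'];T=m['cam_to_world']
    d=np.array([(uv[0]-K[0,2])/K[0,0],-(uv[1]-K[1,2])/K[1,1],-1.]);d=T[:3,:3]@d
    return T[:3,3],d/np.linalg.norm(d)
def plane(n,uv,z):
    o,d=ray(n,uv);return o+d*(z-o[2])/d[2]
def tri(a,b):
    o1,d1=ray('scene',a);o2,d2=ray('top',b)
    A=np.stack([d1,-d2],1);s=np.linalg.lstsq(A,o2-o1,rcond=None)[0]
    p,q=o1+d1*s[0],o2+d2*s[1];return (p+q)/2,np.linalg.norm(p-q)
def proj(n,P):
    m=camera_model(n);K=m['mtx'];T=m['cam_to_world']
    c=T[:3,:3].T@(np.array(P)-T[:3,3]);return np.array([K[0,0]*c[0]/-c[2]+K[0,2],K[1,1]*-c[1]/-c[2]+K[1,2]])
def red(img):
    b,g,r=[img[...,i].astype(int) for i in range(3)]
    return ((r>90)&(r>2.2*g)&(r>2.2*b)).astype(np.uint8)
def blobs(n,mask,amin=20):
    k,l,st,c=cv2.connectedComponentsWithStats(mask)
    for i in range(1,k):
        if st[i,4]>=amin:
            yy,xx=np.where(l==i);r=cv2.minAreaRect(np.stack([xx,yy],1).astype(np.float32))
            print(n,c[i],st[i],r)
E
python3 - <<'E'
from h import *
s=cv2.imread('pics/scene0.png');t=cv2.imread('pics/top0.png')
blobs('s',red(s));blobs('t',red(t))
cs=lambda im,x,y,w,h,k:cv2.resize(im[y:y+h,x:x+w],None,fx=k,fy=k,interpolation=cv2.INTER_CUBIC)
a=cs(t,190,225,100,160,3.5);b=cs(t,370,220,110,110,3);
cv2.imwrite('pics/c1.png',np.hstack([a,cv2.copyMakeBorder(b,0,a.shape[0]-b.shape[0],0,0,0)]))
a=cs(s,320,145,100,120,4);b=cs(s,200,250,90,70,4)
cv2.imwrite('pics/c2.png',np.hstack([a,cv2.copyMakeBorder(b,0,a.shape[0]-b.shape[0],0,0,0)]))
E
```

```text
s [292.5909  21.5909] [289  20   8   4  22] ((292.5000305175781, 21.499998092651367), (2.6678919792175293, 7.518604278564453), 75.96376037597656)
s [233.9231  32.1923] [230  31   9   4  26] ((234.0, 32.5), (3.0, 8.0), 90.0)
s [387.6588 161.8588] [368 157  40  10 170] ((387.5550231933594, 161.86676025390625), (4.45021390914917, 39.31022262573242), 81.46923065185547)
s [358.3546 195.4681] [342 191  33   9 141] ((358.086669921875, 195.5635986328125), (4.485687255859375, 32.54023742675781), 81.25383758544922)
s [241.8333 276.1814] [233 270  19  14 204] ((242.0, 276.5), (13.0, 18.0), 90.0)
t [223.6956 246.9733] [196 239  56  17 450] ((223.31886291503906, 246.96603393554688), (55.16370391845703, 8.292984008789062), 10.619654655456543)
t [425.4441 251.4689] [416 242  20  20 322] ((425.5, 251.5), (19.0, 19.0), 90.0)
t [227.5817 359.6103] [206 352  44  16 349] ((227.5902099609375, 359.57159423828125), (44.13774490356445, 7.982905864715576), 11.88865852355957)
```

View pics/c1.png

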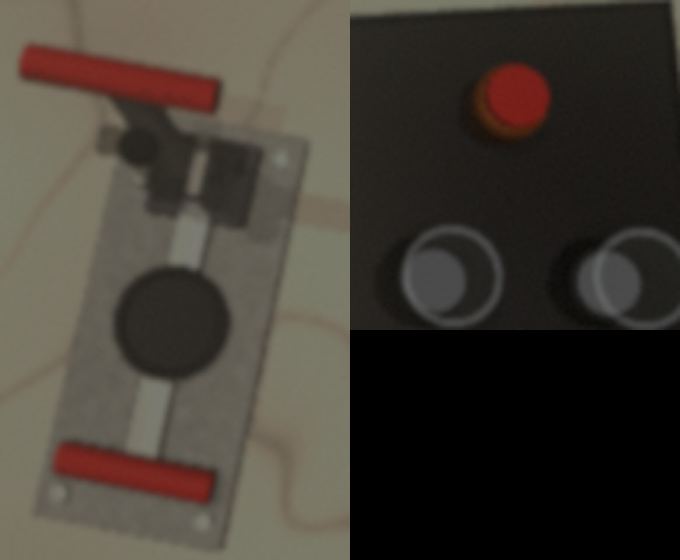

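View pics/c2.png

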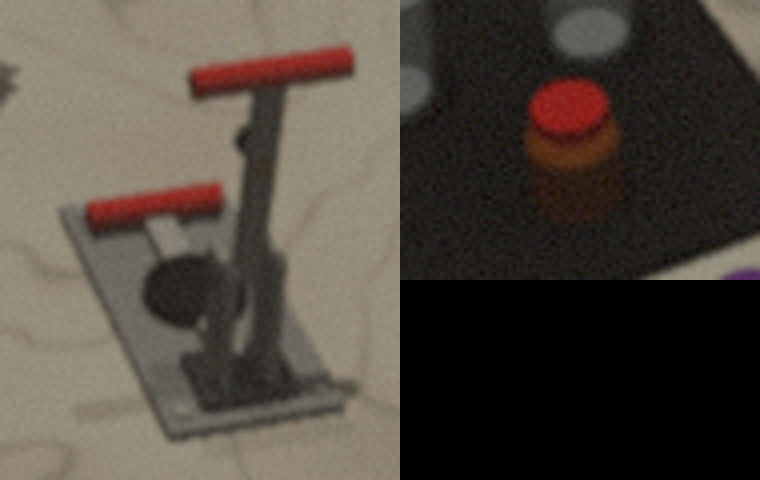

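The crop confirms it: amber glass with a red lid at top (425,251). The cup is at about top (239,317). I'll compute positions now.

Run:
```python
from h import *
s=cv2.imread('pics/scene0.png');t=cv2.imread('pics/top0.png')
hsv=cv2.cvtColor(t,cv2.COLOR_BGR2HSV)
sub=np.zeros(t.shape[:2],np.uint8);g=cv2.cvtColor(t,cv2.COLOR_BGR2GRAY)
print(g[317,210:270])
m=(g<58).astype(np.uint8);sub[293:342,210:270]=m[293:342,210:270]
blobs('cup',sub,100)
c,_=max([(cv2.minEnclosingCircle(k),0) for k in cv2.findContours(sub,0,2)[0]],key=lambda q:q[0][1]);print(c)
cup=plane('top',c[0],.02);print('cup',cup)
# tray lid
lid_t=(425.44,251.47)
print('lid tri(center-ish)',tri((242,276.5),lid_t))
Tz=.004
print('lid top plane z=.068',plane('top',lid_t,.068),plane('top',lid_t,.065),plane('scene',(242,275.5),.066))
print('upper bar',tri((387.66,161.86),(223.7,246.97)),'lower',tri((358.35,195.47),(227.58,359.61)))
lb=plane('top',(227.58,359.61),.034)
a=np.deg2rad(11.89);
for z,(c,L,w) in ((.03,((227.59,359.57),44.1,a)),(.21,((223.3,246.97),55.2,np.deg2rad(10.6)))):
    p=plane('top',(c[0]-L/2*np.cos(w),c[1]-L/2*np.sin(w)),z);q=plane('top',(c[0]+L/2*np.cos(w),c[1]+L/2*np.sin(w)),z)
    d=q-p;print('bar len',np.linalg.norm(d),'yaw of press x',np.arctan2(-d[0],-d[1])*-1, d)
# board corners
for z in (.008,):
  P=[plane('top',(190+x/3.5,225+y/3.5),z) for x,y in((35,515),(222,548),(308,140),(125,110))]
  for p in P:print(p)
  print('center',sum(P)/4,'dir',np.arctan2(*(P[2]+P[3]-P[0]-P[1])[[1,0]]))
# tumblers, canister
for n,uv in(('ta',(190+0,0)),):pass
tb=[(370+(452-350)/3,220+275/3),(370+(641-350)/3,220+278/3)]
print('tumblers rim',[plane('top',u,.089) for u in tb]); print('canister top',plane('top',(122,267),.11))
```

```text
[115 109  99  95  94  93  93  95  95  96  95  87  65  45  39  37  42  43
  43  43  42  42  44  42  42  43  43  42  43  42  42  42  42  41  41  41
  42  42  42  41  41  39  38  38  41  55  78  91  95  96  95  97  98  99
  99  95  85  87 101 111]
cup [238.5565 316.887 ] [223 301  33  33 814] ((238.55886840820312, 316.76470947265625), (32.01470184326172, 31.28709602355957), 14.03624439239502)
((238.6914825439453, 317.074462890625), 16.343965530395508)
cup [0.4984 0.1473 0.02  ]
lid tri(center-ish) (array([ 0.6203, -0.2218,  0.0697]), np.float64(0.0024975937238688414))
lid top plane z=.068 [ 0.6201 -0.2233  0.068 ] [ 0.6207 -0.224   0.065 ] [ 0.614  -0.2185  0.066 ]
upper bar (array([0.601 , 0.1296, 0.2401]), np.float64(0.0030971642002136472)) lower (array([0.4167, 0.1661, 0.0279]), np.float64(0.0026264057268936404))
bar len 0.08683826883661794 yaw of press x -0.20592382914932203 [-0.0178 -0.085   0.    ]
bar len 0.09127211056393003 yaw of press x -0.19559275635191925 [-0.0177 -0.0895  0.    ]
[0.3912 0.2236 0.008 ]
[0.3725 0.1166 0.008 ]
[0.6049 0.0713 0.008 ]
[0.624 0.181 0.008]
center [0.4982 0.1481 0.008 ] dir -0.18690610447084058
tumblers rim [array([ 0.5038, -0.1735,  0.089 ]), array([ 0.501 , -0.2896,  0.089 ])]
canister top [0.589 0.348 0.11 ]
```

```bash
cat >> h.py <<'E'
def go(p=None,az=None):
    s=read_state();R=np.array(s['orientation']);x=np.array(s['tool_pos'])
    a=np.arctan2(R[1,0],R[0,0])
    if p is not None:
        print('linear',R.T@(np.array(p)-x)/.1)
    if az is not None:
        c,q=np.cos(az),np.sin(az);D=np.array([[c,q,0],[q,-c,0],[0,0,-1.]])
        print('rot',cv2.Rodrigues(R.T@D)[0].ravel()/(np.pi/2))
    print('t',s['time_s'],'pos',x,'az',a,'F',np.array(s['wrist_force']),'w',s['grip_width'],'z',R[:,2])
E
python3 -c "
from h import *
go((.62,-.2225,.20),1.38)"
```

```text
linear [ 4.9333 -2.383   0.3224]
rot [-0.0006 -0.0004 -0.6368]
t 0.1 pos [ 0.2502 -0.6267  0.232 ] az 0.37979334982033786 F [-0.8259 -0.9876  0.327 ] w 0.09291169914363201 z [-0.0004  0.001  -1.    ]
```

Request:
step_arm:
  gripper: [0,0,0]
  linear:
    - [0.5,-0.24,0]
    - [1,-0.48,0]
    - [1,-0.48,0]
  rot:
    - [0,0,0]
    - [0,0,0]
    - [0,0,0]

```text
time_s: 0.4
tool_pos: [0.3277, -0.5424, 0.2326]
orientation: [[0.928, 0.373, 0.001], [0.373, -0.928, 0.001], [0.001, -0.001, -1.0]]
wrist_force: [-0.2, -0.3, 0.3]
grip_width: 0.093
```

Request:
step_arm:
  gripper: [0,0,0]
  linear:
    - [0.5,-0.24,0]
    - [1,-0.48,0]
    - [1,-0.48,0]
  rot:
    - [0,0,0]
    - [0,0,0]
    - [0,0,0]

```text
time_s: 0.7
tool_pos: [0.4027, -0.4609, 0.2326]
orientation: [[0.928, 0.373, 0.0], [0.373, -0.928, 0.001], [0.001, -0.0, -1.0]]
wrist_force: [-0.5, -0.5, -0.6]
grip_width: 0.0931
```

Request:
step_arm:
  gripper: [0,0,0]
  linear:
    - [0.5,-0.24,0]
    - [1,-0.48,0]
    - [1,-0.48,0]
  rot:
    - [0,0,0]
    - [0,0,0]
    - [0,0,0]

```text
time_s: 1.0
tool_pos: [0.4775, -0.3795, 0.2324]
orientation: [[0.928, 0.373, 0.0], [0.373, -0.928, 0.001], [0.0, -0.001, -1.0]]
wrist_force: [-0.6, -0.9, 0.2]
grip_width: 0.0928
```

Request:
step_arm:
  gripper: [0,0,0]
  linear:
    - [0.5,-0.24,0.3]
    - [1,-0.48,0.6]
    - [1,-0.48,0.6]
  rot:
    - [0,0,0]
    - [0,0,0]
    - [0,0,0]

```text
time_s: 1.3
tool_pos: [0.5513, -0.2988, 0.1703]
orientation: [[0.928, 0.372, -0.002], [0.372, -0.928, 0.001], [-0.001, -0.002, -1.0]]
wrist_force: [-0.1, 0.2, -0.3]
grip_width: 0.0932
```

Request:
step_arm:
  gripper: [0,0,0,0,0,0,0,0,0,0]
  linear:
    - [0.5,-0.24,0]
    - [0.93,-0.46,0]
    - [0.93,-0.46,0]
    - [0.93,-0.46,0]
    - [0.93,-0.46,0]
    - [0.93,-0.46,0]
    - [0.93,-0.46,0]
    - [0.93,-0.46,0]
    - [0.93,-0.46,0]
    - [0.93,-0.46,0]
  rot:
    - [0,0,-0.095]
    - [0,0,-0.19]
    - [0,0,-0.28]
    - [0,0,-0.37]
    - [0,0,-0.46]
    - [0,0,-0.55]
    - [0,0,-0.637]
    - [0,0,-0.637]
    - [0,0,-0.637]
    - [0,0,-0.637]

```text
time_s: 2.3
tool_pos: [0.6198, -0.2235, 0.1725]
orientation: [[0.193, 0.981, -0.0], [0.981, -0.193, -0.0], [-0.0, -0.0, -1.0]]
wrist_force: [0.4, -0.1, -0.7]
grip_width: 0.093
```

```bash
python3 -c "
from h import *
go((.62,-.2225,.029),1.38)
cv2.imwrite('pics/s1.png',get_image('scene'))"
```

```text
linear [0.0108 0.0007 1.4353]
rot [-0.0001  0.     -0.0021]
t 2.3 pos [ 0.6198 -0.2235  0.1725] az 1.376740559738662 F [ 0.3929 -0.1178 -0.7415] w 0.09303638036109844 z [-0.0002 -0.     -1.    ]
```

View pics/s1.png

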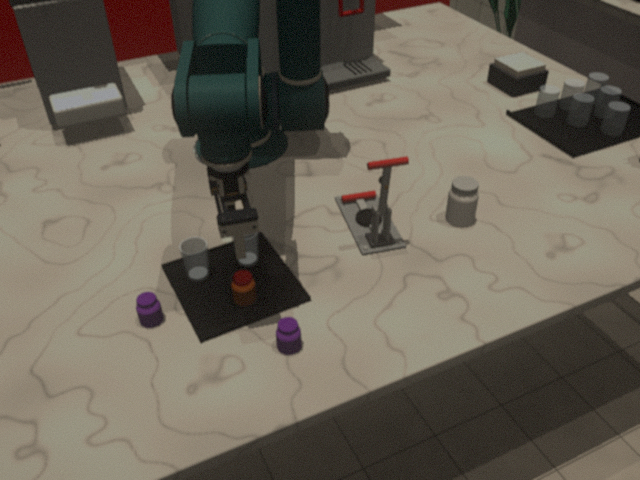

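Request:
step_arm:
  gripper: [0,0,0,0]
  linear:
    - [0.01,0,0.25]
    - [0.01,0,0.5]
    - [0.01,0,0.75]
    - [0.01,0,0.85]
  rot:
    - [0,0,0]
    - [0,0,0]
    - [0,0,0]
    - [0,0,0]

```text
time_s: 2.75
tool_pos: [0.6191, -0.2218, 0.0851]
orientation: [[0.191, 0.982, -0.003], [0.982, -0.191, 0.001], [0.001, -0.003, -1.0]]
wrist_force: [-0.0, -0.5, -0.1]
grip_width: 0.0929
```

Request:
step_arm:
  gripper: [0,0,0,0]
  linear:
    - [0,0,0.2]
    - [0,0,0.4]
    - [0,0,0.58]
    - [0,0,0.58]
  rot:
    - [0,0,0]
    - [0,0,0]
    - [0,0,0]
    - [0,0,0]

```text
time_s: 3.15
tool_pos: [0.6191, -0.2218, 0.0274]
orientation: [[0.19, 0.982, -0.003], [0.982, -0.19, 0.001], [0.001, -0.003, -1.0]]
wrist_force: [-0.2, -0.9, 0.2]
grip_width: 0.0928
```

Request:
step_arm:
  gripper: [0.25,0.35,0.4,0.43,0.47,0.5]
  linear:
    - [0,0,0]
    - [0,0,0]
    - [0,0,0]
    - [0,0,0]
    - [0,0,0]
    - [0,0,0]
  rot:
    - [0,0,0]
    - [0,0,0]
    - [0,0,0]
    - [0,0,0]
    - [0,0,0]
    - [0,0,0]

```text
time_s: 3.75
tool_pos: [0.6201, -0.2222, 0.0299]
orientation: [[0.189, 0.982, 0.0], [0.982, -0.189, -0.0], [-0.0, 0.0, -1.0]]
wrist_force: [0.0, 0.6, 1.3]
grip_width: 0.05
```

Request:
step_arm:
  gripper: [0,0,0,0,0,0,0,0,0,0]
  linear:
    - [0,0,0]
    - [0,0,0]
    - [0,0,0]
    - [0,0,0]
    - [0,0,0]
    - [0,0,0]
    - [0,0,0]
    - [0,0,0]
    - [0,0,0]
    - [0,0,0]
  rot:
    - [0,0,0]
    - [0,0,0]
    - [0,0,0]
    - [0,0,0]
    - [0,0,0.08]
    - [0,0,0.17]
    - [0,0,0.26]
    - [0,0,0.35]
    - [0,0,0.44]
    - [0,0,0.53]

```text
time_s: 4.75
tool_pos: [0.62, -0.2221, 0.0296]
orientation: [[0.857, 0.516, -0.0], [0.516, -0.857, 0.0], [-0.0, -0.0, -1.0]]
wrist_force: [0.1, 0.3, 0.6]
grip_width: 0.0933
```

Request:
step_arm:
  gripper: [0,0,0,0,0,0,0]
  linear:
    - [0,0,0]
    - [0,0,0]
    - [0,0,0]
    - [0,0,0]
    - [0,0,0]
    - [0,0,0]
    - [0,0,0]
  rot:
    - [0,0,0.09]
    - [0,0,0.18]
    - [0,0,0.27]
    - [0,0,0.36]
    - [0,0,0.45]
    - [0,0,0.47]
    - [0,0,0.47]

```text
time_s: 5.45
tool_pos: [0.62, -0.2221, 0.0296]
orientation: [[0.982, -0.19, -0.0], [-0.19, -0.982, 0.0], [-0.0, -0.0, -1.0]]
wrist_force: [-0.4, -0.5, 0.4]
grip_width: 0.093
```

Request:
step_arm:
  gripper: [0.25,0.35,0.4,0.43,0.47,0.5]
  linear:
    - [0,0,0]
    - [0,0,0]
    - [0,0,0]
    - [0,0,0]
    - [0,0,0]
    - [0,0,0]
  rot:
    - [0,0,0]
    - [0,0,0]
    - [0,0,0]
    - [0,0,0]
    - [0,0,0]
    - [0,0,0]

```text
time_s: 6.05
tool_pos: [0.62, -0.2221, 0.0296]
orientation: [[0.982, -0.189, -0.0], [-0.189, -0.982, 0.0], [-0.0, -0.0, -1.0]]
wrist_force: [0.1, -0.9, 0.2]
grip_width: 0.0496
```

```bash
python3 -c "
from h import *
go((.62,-.2225,.029),-.19)"
```

```text
linear [0.0003 0.0041 0.0064]
rot [-0.      0.     -0.0002]
t 6.05 pos [ 0.62   -0.2221  0.0296] az -0.19028803699404026 F [ 0.1332 -0.9263  0.2202] w 0.04959521553860348 z [-0.      0.0001 -1.    ]
```

Request:
step_arm:
  gripper: [0,0,0,0,0,0]
  linear:
    - [0,0,0]
    - [0,0,0]
    - [0,0,0]
    - [0,0,-0.4]
    - [0,0,-0.8]
    - [0,0,-1]
  rot:
    - [0,0,0]
    - [0,0,0]
    - [0,0,0]
    - [0,0,0]
    - [0,0,0]
    - [0,0,0]

```text
time_s: 6.65
tool_pos: [0.6209, -0.2224, 0.1335]
orientation: [[0.982, -0.189, 0.003], [-0.189, -0.982, -0.001], [0.004, 0.001, -1.0]]
wrist_force: [-0.1, -0.9, -0.8]
grip_width: 0.0916
```

Request:
step_arm:
  gripper: [0,0,0]
  linear:
    - [0,0.5,-0.2]
    - [0,1,-0.2]
    - [0,1,-0.2]
  rot:
    - [0,0,0]
    - [0,0,0]
    - [0,0,0]

```text
time_s: 6.95
tool_pos: [0.6001, -0.3246, 0.1505]
orientation: [[0.981, -0.192, 0.001], [-0.192, -0.981, -0.002], [0.001, 0.002, -1.0]]
wrist_force: [1.3, 0.5, -0.2]
grip_width: 0.0933
```

Request:
step_arm:
  gripper: [0,0,0]
  linear:
    - [0,0.5,0]
    - [0,1,0]
    - [0,1,0]
  rot:
    - [0,0,0]
    - [0,0,0]
    - [0,0,0]

```text
time_s: 7.25
tool_pos: [0.5805, -0.4229, 0.149]
orientation: [[0.981, -0.193, -0.001], [-0.193, -0.981, -0.001], [-0.001, 0.001, -1.0]]
wrist_force: [1.2, 0.3, -0.5]
grip_width: 0.0929
```

```bash
python3 -c "
from h import *
t=get_image('top');s=get_image('scene');cv2.imwrite('pics/t2.png',t);cv2.imwrite('pics/s2.png',s)
blobs('t',red(t));blobs('s',red(s))
print(proj('top',(.62,-.2221,.068)),proj('scene',(.62,-.2221,.068)))
go((.62,-.2221,.13))"
```

```text
t [223.9338 247.0706] [196 239  56  17 453] ((223.38461303710938, 247.07693481445312), (55.30475616455078, 8.629110336303711), 11.309932708740234)
t [425.435  251.5529] [416 242  20  20 331] ((425.5, 251.5), (19.0, 19.0), 90.0)
t [227.6769 359.5543] [206 352  44  16 359] ((227.6996612548828, 359.54156494140625), (44.33965301513672, 8.117379188537598), 11.768289566040039)
s [347.1852  11.8519] [343  10   9   4  27] ((347.0, 11.5), (3.0, 8.0), 90.0)
s [233.9697  32.4545] [229  31  11   4  33] ((234.0, 32.5), (3.0, 10.0), 90.0)
s [387.8624 162.0317] [368 157  40  11 189] ((387.6500244140625, 162.0500030517578), (4.808326244354248, 39.4565544128418), 81.8698959350586)
s [358.28 195.62] [342 191  33  10 150] ((358.1094970703125, 195.69326782226562), (4.626890659332275, 32.544189453125), 81.02737426757812)
s [241.7731 276.3194] [232 270  20  14 216] ((241.5, 276.5), (13.0, 19.0), 90.0)
[424.819  251.5507] [241.2737 277.0317]
linear [-0.0011 -2.0064  0.1918]
t 7.35 pos [ 0.5818 -0.4191  0.1491] az -0.1920515617192296 F [ 0.7548  0.8352 -0.4522] w 0.0927159356363206 z [-0.0005  0.0007 -1.    ]
```

View pics/t2.png

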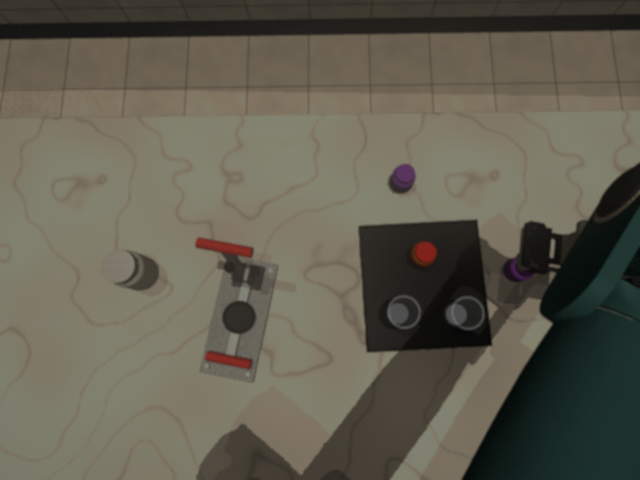

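```bash
python3 -c "
from h import *
t=cv2.imread('pics/t2.png')
print(t[251,410:440,2]);print(t[251,410:440,1]);print(t[238:268,425,2]);print(t[238:268,425,1])
g=cv2.cvtColor(t,cv2.COLOR_BGR2GRAY);print(g[295:340,238])
t=cv2.imread('pics/t2.png');s=cv2.imread('pics/s2.png')
a=cv2.resize(t[235:270,405:445],None,fx=9,fy=9,interpolation=0);b=cv2.resize(t[295:340,215:262],None,fx=9,fy=9,interpolation=0)
b=cv2.convertScaleAbs(b,alpha=2.2);a=cv2.convertScaleAbs(a,alpha=1.6)
a=cv2.copyMakeBorder(a,0,b.shape[0]-a.shape[0],0,0,0);cv2.imwrite('pics/c3.png',np.hstack([a,b]))
"
```

```text
[ 40  51  65  76  79  86 109 125 128 127 127 127 127 127 126 126 127 127
 126 128 126 127 126 128 127 115  83  47  34  31]
[29 30 36 41 38 32 32 34 35 34 34 34 34 33 33 33 34 33 32 34 32 34 31 32
 34 32 30 29 29 29]
[ 38  37  48  75 106 123 127 127 128 126 128 127 127 126 128 127 127 126
 127 126 127 127 122 106  87  78  73  60  46  33]
[35 34 34 34 34 35 33 34 35 34 34 34 34 33 35 33 33 33 34 32 34 34 32 30
 33 36 37 30 26 23]
[104 107 112 114 110  91  62  42  40  43  43  46  44  45  45  46  46  45
  44  45  46  46  46  45  45  46  44  46  46  44  45  45  44  45  44  41
  41  47  69  95 109 111 106 100  94]
```

View pics/c3.png

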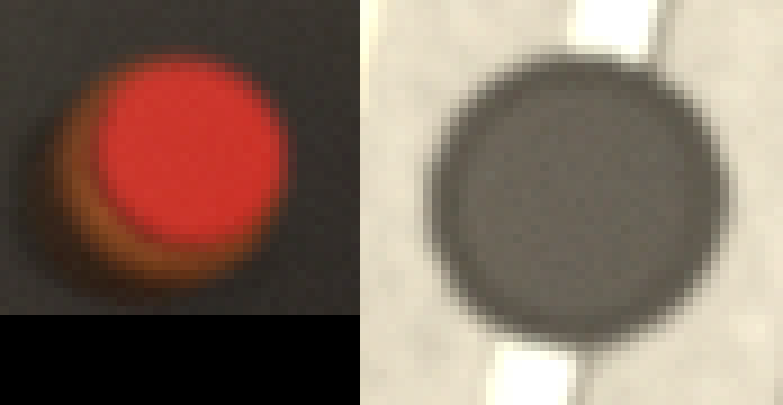

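```bash
python3 -c "
from h import *
off=np.array([1.15,-.35])
th=np.linspace(0,2*np.pi,200)
def ext(c,r,z):
    P=np.array([proj('top',(c[0]+r*np.cos(a),c[1]+r*np.sin(a),z)) for a in th])
    return P[:,0].min(),P[:,0].max(),P[:,1].min(),P[:,1].max()
print(ext((.62,-.2221),.02,.068))
for y in (.148,.149,.150,.151):
  print(y,np.array(ext((.4985,y),.033,.02))+[1.15,1.15,-.35,-.35],np.array(ext((.4985,y),.033,.008))+[1.15,1.15,-.35,-.35])
g=cv2.cvtColor(cv2.imread('pics/t2.png'),cv2.COLOR_BGR2GRAY)
m=np.zeros_like(g);m[293:342,210:270]=(g<70)[293:342,210:270]
yy,xx=np.where(m);print(xx.min(),xx.max(),yy.min(),yy.max())
print(g[315:319,216:262].mean(0).astype(int),'from 216')
s=cv2.imread('pics/s2.png')
for P in ((.4985,.148,.02),(.4985,.151,.02)):print(proj('scene',P))
a=cv2.resize(s[195:240,340:400],None,fx=10,fy=10,interpolation=0);cv2.imwrite('pics/c4.png',cv2.convertScaleAbs(a,alpha=1.8))
"
```

```text
(np.float64(414.5243912248221), np.float64(435.1217863663417), np.float64(241.4823083740442), np.float64(261.71058830225144))
0.148 [223.1032 255.9176 300.1155 333.4308] [224.5492 256.9344 300.4942 333.3759]
0.149 [222.6065 255.4204 300.1196 333.4346] [224.059  256.4437 300.4983 333.3797]
0.15 [222.1098 254.9232 300.1237 333.4385] [223.5687 255.9531 300.5024 333.3836]
0.151 [221.6131 254.4261 300.1279 333.4423] [223.0785 255.4624 300.5065 333.3874]
223 255 301 333
[ 99 100 101 102 101  92  70  50  41  40  43  46  46  46  45  45  45  46
  45  44  45  45  45  45  45  45  45  45  45  45  44  44  45  44  44  41
  41  41  44  60  83  97 101 102 101 102] from 216
[367.1016 216.9703]
[368.163  216.6462]
```

View pics/c4.png

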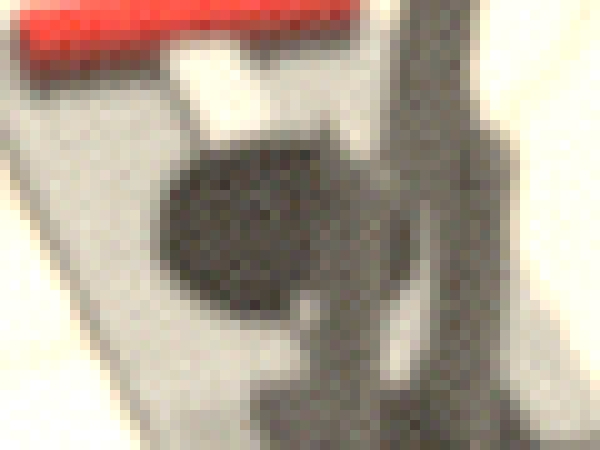

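Request:
step_arm:
  gripper: [0,0,0]
  linear:
    - [0,-0.5,0]
    - [0,-1,0]
    - [0,-1,0]
  rot:
    - [0,0,0]
    - [0,0,0]
    - [0,0,0]

```text
time_s: 7.65
tool_pos: [0.6024, -0.3143, 0.1499]
orientation: [[0.983, -0.185, 0.0], [-0.185, -0.983, 0.001], [0.0, -0.001, -1.0]]
wrist_force: [0.0, -0.3, -0.1]
grip_width: 0.0927
```

Request:
step_arm:
  gripper: [0,0,0,0,0]
  linear:
    - [0,-0.5,0]
    - [0,-1,0]
    - [0,-1,0]
    - [0,-1,0]
    - [0,-1,0]
  rot:
    - [0,0,0]
    - [0,0,0]
    - [0,0,0]
    - [0,0,0]
    - [0,0,0]

```text
time_s: 8.15
tool_pos: [0.62, -0.2222, 0.1497]
orientation: [[0.982, -0.189, 0.0], [-0.189, -0.982, -0.0], [0.0, 0.0, -1.0]]
wrist_force: [-1.0, -0.4, -0.1]
grip_width: 0.0931
```

```bash
python3 -c "
from h import *
go((.62,-.2221,.0295),-.19)"
```

```text
linear [-0.0003 -0.0008  1.2022]
rot [ 0.0001 -0.     -0.    ]
t 8.15 pos [ 0.62   -0.2222  0.1497] az -0.19000669344116966 F [-0.9601 -0.4223 -0.068 ] w 0.09309428029596828 z [ 0.     -0.0002 -1.    ]
```

Request:
step_arm:
  gripper: [0,0,0]
  linear:
    - [0,0,0.3]
    - [0,0,0.6]
    - [0,0,0.7]
  rot:
    - [0,0,0]
    - [0,0,0]
    - [0,0,0]

```text
time_s: 8.45
tool_pos: [0.6186, -0.2227, 0.0764]
orientation: [[0.982, -0.191, -0.004], [-0.191, -0.982, 0.001], [-0.004, -0.001, -1.0]]
wrist_force: [0.1, -0.3, -0.7]
grip_width: 0.0932
```

Request:
step_arm:
  gripper: [0,0,0,0,0.25,0.35,0.42,0.5,0.5,0.5]
  linear:
    - [0,0,0.2]
    - [0,0,0.4]
    - [0,0,0.5]
    - [0,0,0.5]
    - [0,0,0.5]
    - [0,0,0.5]
    - [0,0,0.5]
    - [0,0,0.5]
    - [0,0,0.5]
    - [0,0,0.5]
  rot:
    - [0,0,0]
    - [0,0,0]
    - [0,0,0]
    - [0,0,0]
    - [0,0,0]
    - [0,0,0]
    - [0,0,0]
    - [0,0,0]
    - [0,0,0]
    - [0,0,0]

```text
time_s: 9.45
tool_pos: [0.6201, -0.2221, 0.0298]
orientation: [[0.982, -0.189, 0.0], [-0.189, -0.982, -0.0], [0.0, 0.0, -1.0]]
wrist_force: [0.3, -2.0, 1.5]
grip_width: 0.0499
```

```bash
python3 -c "
from h import *
go((.62,-.2221,.0295),-.19)"
```

```text
linear [-0.001   0.0002  0.0026]
rot [ 0.     -0.0001 -0.0002]
t 9.45 pos [ 0.6201 -0.2221  0.0298] az -0.19036448228422162 F [ 0.3053 -1.9652  1.4825] w 0.04986513109015317 z [ 0.0001 -0.     -1.    ]
```

Request:
step_arm:
  gripper: [0.6,0.6,0.6,0.6,0.6,0.6]
  linear:
    - [0,0,0]
    - [0,0,-0.1]
    - [0,0,-0.3]
    - [0,0,-0.6]
    - [0,0,-0.9]
    - [0,0,-1]
  rot:
    - [0,0,0]
    - [0,0,0]
    - [0,0,0]
    - [0,0,0]
    - [0,0,0]
    - [0,0,0]

```text
time_s: 10.05
tool_pos: [0.621, -0.2225, 0.1336]
orientation: [[0.982, -0.189, 0.004], [-0.189, -0.982, -0.002], [0.004, 0.001, -1.0]]
wrist_force: [0.2, 0.3, -1.6]
grip_width: 0.0494
```

Request:
step_arm:
  gripper: [0.6,0.6,0.6,0.6]
  linear:
    - [-0.2,-0.05,-0.15]
    - [-0.5,-0.1,-0.3]
    - [-0.8,-0.25,-0.35]
    - [-0.95,-0.4,-0.35]
  rot:
    - [0,0,0]
    - [0,0,0]
    - [0,0,0]
    - [0,0,0]

```text
time_s: 10.45
tool_pos: [0.5328, -0.1643, 0.165]
orientation: [[0.982, -0.19, 0.0], [-0.19, -0.982, -0.0], [0.0, 0.0, -1.0]]
wrist_force: [0.5, 0.2, -2.1]
grip_width: 0.0498
```

Request:
step_arm:
  gripper: [0.6,0.6,0.6,0.6]
  linear:
    - [-0.3,-0.2,0]
    - [-0.6,-0.4,0]
    - [-0.9,-0.7,0]
    - [-0.95,-1,0]
  rot:
    - [0,0,0]
    - [0,0,0]
    - [0,0,0]
    - [0,0,0]

```text
time_s: 10.85
tool_pos: [0.4578, -0.0476, 0.1642]
orientation: [[0.982, -0.19, -0.0], [-0.19, -0.982, 0.0], [-0.0, 0.0, -1.0]]
wrist_force: [1.3, -0.7, -2.0]
grip_width: 0.0493
```

Request:
step_arm:
  gripper: [0.6,0.6,0.6,0.6]
  linear:
    - [0,-0.3,0]
    - [0,-0.6,0]
    - [0,-0.8,0]
    - [0,-1,0]
  rot:
    - [0,0,0]
    - [0,0,0]
    - [0,0,0]
    - [0,0,0]

```text
time_s: 11.25
tool_pos: [0.4787, 0.0506, 0.164]
orientation: [[0.982, -0.189, -0.001], [-0.189, -0.982, -0.0], [-0.001, 0.0, -1.0]]
wrist_force: [-0.8, -0.4, -1.8]
grip_width: 0.0498
```

```bash
python3 -c "
from h import *
go((.4986,.1497,.0295),-.19)
s=get_image('scene');cv2.imwrite('pics/s3.png',s)"
```

```text
linear [ 0.0092 -1.0105  1.3454]
rot [0.0001 0.0004 0.0001]
t 11.25 pos [0.4787 0.0506 0.164 ] az -0.1898261134712679 F [-0.8344 -0.4118 -1.7849] w 0.04979871198621464 z [-0.0006 -0.     -1.    ]
```

View pics/s3.png

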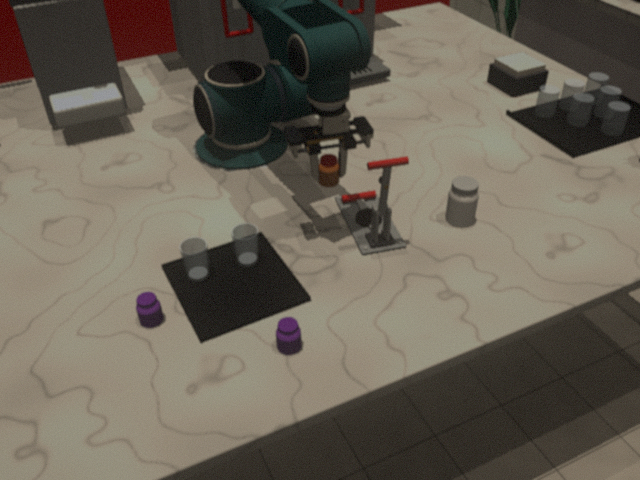

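Request:
step_arm:
  gripper: [0.6,0.6,0.6,0.6,0.6,0.6]
  linear:
    - [0,-0.3,0]
    - [0,-0.6,0]
    - [0,-0.9,0]
    - [0.01,-1,0.1]
    - [0.01,-1,0.25]
    - [0.01,-1,0.25]
  rot:
    - [0,0,0]
    - [0,0,0]
    - [0,0,0]
    - [0,0,0]
    - [0,0,0]
    - [0,0,0]

```text
time_s: 11.9
tool_pos: [0.4976, 0.1466, 0.1364]
orientation: [[0.982, -0.189, -0.004], [-0.189, -0.982, -0.001], [-0.004, 0.002, -1.0]]
wrist_force: [-0.0, -0.2, -2.2]
grip_width: 0.0493
```

Request:
step_arm:
  gripper: [0.6,0.6,0.6,0.6,0.6]
  linear:
    - [0,-0.01,0.25]
    - [0,-0.01,0.5]
    - [0,-0.01,0.75]
    - [0,-0.01,0.85]
    - [0,-0.01,0.85]
  rot:
    - [0,0,0]
    - [0,0,0]
    - [0,0,0]
    - [0,0,0]
    - [0,0,0]

```text
time_s: 12.4
tool_pos: [0.4983, 0.1475, 0.0535]
orientation: [[0.982, -0.19, -0.002], [-0.19, -0.982, -0.001], [-0.002, 0.001, -1.0]]
wrist_force: [-0.2, -0.0, -1.0]
grip_width: 0.0496
```

```bash
python3 -c "
from h import *
go((.4986,.1497,.0400),-.19)
s=get_image('scene');cv2.imwrite('pics/s4.png',cv2.resize(cv2.convertScaleAbs(s[130:260,300:440],alpha=1.6),None,fx=5,fy=4.6,interpolation=2))"
```

```text
linear [-0.001  -0.0219  0.1352]
rot [ 0.0007  0.0013 -0.0008]
t 12.4 pos [0.4983 0.1475 0.0535] az -0.19128141596114545 F [-0.2261 -0.0091 -1.0025] w 0.049635419949473035 z [-0.0023 -0.0007 -1.    ]
```

View pics/s4.png

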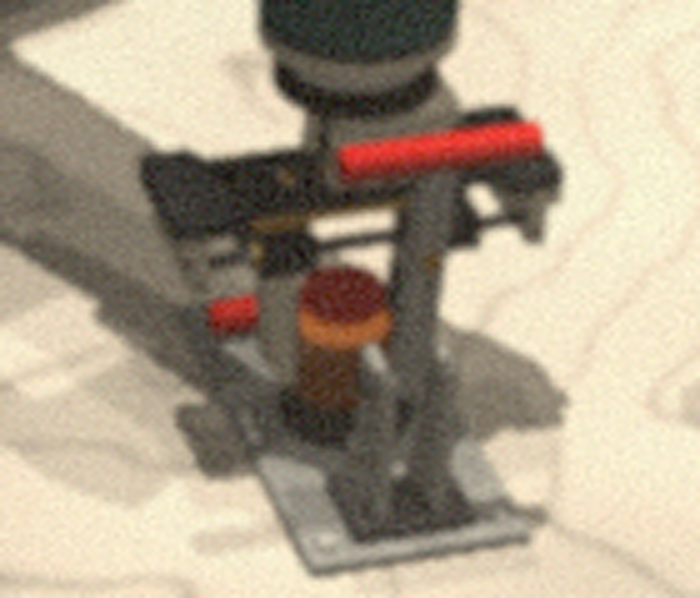

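Request:
step_arm:
  gripper: [0.6,0.6,0.6,0.6]
  linear:
    - [0,-0.015,0]
    - [0,-0.015,0.02]
    - [0,-0.015,0.04]
    - [0,-0.015,0.04]
  rot:
    - [0,0,0]
    - [0,0,0]
    - [0,0,0]
    - [0,0,0]

```text
time_s: 12.85
tool_pos: [0.4993, 0.15, 0.0507]
orientation: [[0.982, -0.189, 0.0], [-0.189, -0.982, 0.0], [0.0, -0.0, -1.0]]
wrist_force: [0.7, 0.7, -2.1]
grip_width: 0.0493
```

```bash
python3 -c "
from h import *
go((.4986,.1497,.0400),-.19)"
```

```text
linear [-0.0059  0.0042  0.1067]
rot [-0.     -0.     -0.0002]
t 12.85 pos [0.4993 0.15   0.0507] az -0.1902797537300875 F [ 0.7211  0.7437 -2.0984] w 0.04934666037364735 z [ 0.  0. -1.]
```

Request:
step_arm:
  gripper: [0.6,0.6,0.6,0.6]
  linear:
    - [-0.005,0.003,0.02]
    - [-0.005,0.003,0.04]
    - [-0.005,0.003,0.05]
    - [-0.005,0.003,0.06]
  rot:
    - [0,0,0]
    - [0,0,0]
    - [0,0,0]
    - [0,0,0]

```text
time_s: 13.25
tool_pos: [0.4987, 0.1498, 0.0445]
orientation: [[0.982, -0.189, -0.0], [-0.189, -0.982, -0.0], [-0.0, 0.0, -1.0]]
wrist_force: [-0.1, 0.7, -2.1]
grip_width: 0.0499
```

Request:
step_arm:
  gripper: [0.6,0.6,0.6]
  linear:
    - [0,0,0.01]
    - [0,0,0.02]
    - [0,0,0.02]
  rot:
    - [0,0,0]
    - [0,0,0]
    - [0,0,0]

```text
time_s: 13.55
tool_pos: [0.4987, 0.1497, 0.0425]
orientation: [[0.982, -0.189, -0.0], [-0.189, -0.982, -0.0], [-0.0, 0.0, -1.0]]
wrist_force: [1.0, 0.8, -0.9]
grip_width: 0.0495
```

Request:
step_arm:
  gripper: [0.6,0.6,0.6]
  linear:
    - [0,0,0.01]
    - [0,0,0.015]
    - [0,0,0.015]
  rot:
    - [0,0,0]
    - [0,0,0]
    - [0,0,0]

```text
time_s: 13.85
tool_pos: [0.4987, 0.1498, 0.0411]
orientation: [[0.982, -0.189, -0.0], [-0.189, -0.982, -0.0], [-0.0, 0.0, -1.0]]
wrist_force: [-0.3, -0.1, -1.4]
grip_width: 0.0498
```

Request:
step_arm:
  gripper: [0.6,0.6,0.6]
  linear:
    - [0,0,0.005]
    - [0,0,0.01]
    - [0,0,0.01]
  rot:
    - [0,0,0]
    - [0,0,0]
    - [0,0,0]

```text
time_s: 14.15
tool_pos: [0.4987, 0.1498, 0.0401]
orientation: [[0.982, -0.189, -0.0], [-0.189, -0.982, -0.0], [-0.0, 0.0, -1.0]]
wrist_force: [-0.3, -0.3, -1.6]
grip_width: 0.0494
```

Request:
step_arm:
  gripper: [0.6,0.6]
  linear:
    - [0,0,0.003]
    - [0,0,0.003]
  rot:
    - [0,0,0]
    - [0,0,0]

```text
time_s: 14.35
tool_pos: [0.4987, 0.1498, 0.0398]
orientation: [[0.982, -0.189, -0.0], [-0.189, -0.982, 0.0], [-0.0, -0.0, -1.0]]
wrist_force: [-0.7, 0.2, -1.6]
grip_width: 0.0494
```

Request:
step_arm:
  gripper: [0.6,0.6]
  linear:
    - [0,0,0.005]
    - [0,0,0.005]
  rot:
    - [0,0,0]
    - [0,0,0]

```text
time_s: 14.55
tool_pos: [0.4988, 0.1498, 0.0397]
orientation: [[0.982, -0.189, 0.0], [-0.189, -0.982, 0.0], [0.0, -0.0, -1.0]]
wrist_force: [-1.9, -0.9, 4.1]
grip_width: 0.0493
```

Request:
step_arm:
  gripper: [0.6,0.6]
  linear:
    - [0,0,0.003]
    - [0,0,0.003]
  rot:
    - [0,0,0]
    - [0,0,0]

```text
time_s: 14.75
tool_pos: [0.4988, 0.1498, 0.0397]
orientation: [[0.982, -0.189, 0.0], [-0.189, -0.982, 0.0], [0.0, -0.0, -1.0]]
wrist_force: [-5.6, -1.9, 9.0]
grip_width: 0.0497
```

The jar has seated on the cup floor (TCP stopped at 0.0397). I'll relieve the load and release.

Request:
step_arm:
  gripper: [0.6,0.6,0.35,0.2,0,0,0]
  linear:
    - [0,0,-0.008]
    - [0,0,-0.008]
    - [0,0,-0.008]
    - [0,0,-0.008]
    - [0,0,-0.008]
    - [0,0,-0.008]
    - [0,0,-0.008]
  rot:
    - [0,0,0]
    - [0,0,0]
    - [0,0,0]
    - [0,0,0]
    - [0,0,0]
    - [0,0,0]
    - [0,0,0]

```text
time_s: 15.45
tool_pos: [0.4987, 0.1498, 0.0398]
orientation: [[0.982, -0.189, -0.0], [-0.189, -0.982, -0.0], [-0.0, 0.0, -1.0]]
wrist_force: [0.6, -0.0, -0.4]
grip_width: 0.0848
```

Request:
step_arm:
  gripper: [0,0,0,0,0]
  linear:
    - [0,0,-0.1]
    - [0,0,-0.4]
    - [0,0,-0.8]
    - [0,0,-1]
    - [0,0,-1]
  rot:
    - [0,0,0]
    - [0,0,0]
    - [0,0,0]
    - [0,0,0]
    - [0,0,0]

```text
time_s: 15.95
tool_pos: [0.5, 0.1501, 0.1439]
orientation: [[0.982, -0.189, 0.005], [-0.189, -0.982, 0.001], [0.005, -0.002, -1.0]]
wrist_force: [0.3, 0.0, 0.1]
grip_width: 0.093
```

```bash
python3 -c "
from h import *
go((.4986,.1497,.0400),-.19)
s=get_image('scene');cv2.imwrite('pics/s5.png',cv2.resize(cv2.convertScaleAbs(s[110:260,300:440],alpha=1.6),None,fx=5,fy=4,interpolation=2))"
```

```text
linear [-0.0181  0.009   1.0392]
rot [-0.0015 -0.0031 -0.0002]
t 15.95 pos [0.5    0.1501 0.1439] az -0.19034909647401785 F [0.3483 0.0224 0.1261] w 0.09302850584029917 z [ 0.0053  0.0013 -1.    ]
```

View pics/s5.png

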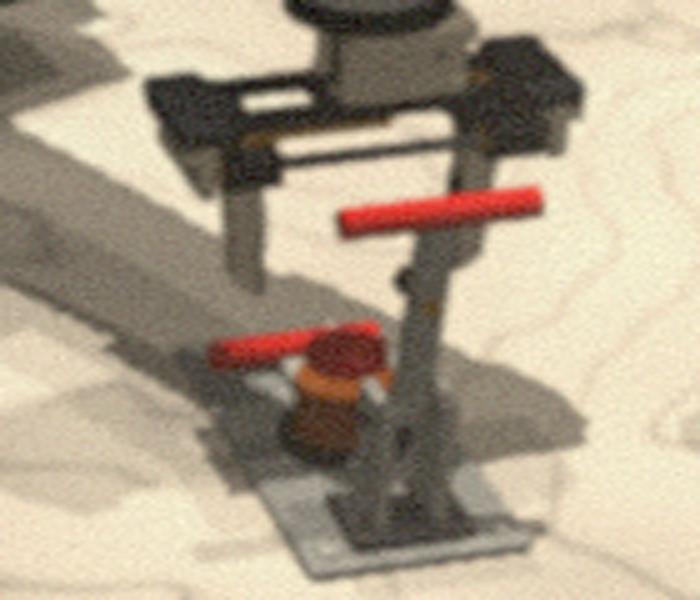

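Request:
step_arm:
  gripper: [0.3,0.5,0.68,0.68]
  linear:
    - [0,0,-0.4]
    - [0,0,-0.8]
    - [0,0,-1]
    - [0,0,-1]
  rot:
    - [0,0,0]
    - [0,0,0]
    - [0,0,0]
    - [0,0,0]

```text
time_s: 16.4
tool_pos: [0.4993, 0.1499, 0.2418]
orientation: [[0.982, -0.189, 0.003], [-0.189, -0.982, 0.001], [0.003, -0.001, -1.0]]
wrist_force: [0.2, -0.1, -0.7]
grip_width: 0.0655
```

Request:
step_arm:
  gripper: [0.68,0.68,0.68,0.68]
  linear:
    - [0,0,-0.4]
    - [0.2,0,-0.6]
    - [0.6,0,-0.6]
    - [0.95,0,-0.6]
  rot:
    - [0,0,0]
    - [0,0,0]
    - [0,0,0]
    - [0,0,0]

```text
time_s: 16.8
tool_pos: [0.5932, 0.1315, 0.2983]
orientation: [[0.982, -0.189, -0.001], [-0.189, -0.982, -0.0], [-0.001, 0.0, -1.0]]
wrist_force: [0.1, -0.1, 0.5]
grip_width: 0.0339
```

Request:
step_arm:
  gripper: [0.68,0.68,0.68,0.68]
  linear:
    - [0.3,0,0]
    - [0.43,0,0]
    - [0.43,0,0]
    - [0.43,0,0]
  rot:
    - [0,0,0]
    - [0,0,0]
    - [0,0,0]
    - [0,0,0]

```text
time_s: 17.2
tool_pos: [0.6335, 0.1238, 0.299]
orientation: [[0.982, -0.189, -0.001], [-0.189, -0.982, -0.0], [-0.001, 0.0, -1.0]]
wrist_force: [-1.2, -0.3, 0.6]
grip_width: 0.0296
```

```bash
cat >> h.py <<'E'
C=np.array([.4987,.1498]);A=-.19
def pr(x,z): # press x, tcp z -> world
    return (C[0]+x*np.cos(A),C[1]+x*np.sin(A),z)
def gop(x,z):
    s=read_state();p=np.array(s['tool_pos']);d=p[:2]-C
    print('press x,y',d@[np.cos(A),np.sin(A)],d@[-np.sin(A),np.cos(A)],'tip z',p[2]-.014)
    go(pr(x,z),A)
E
python3 -c "
from h import *
gop(.138,.239)
s=get_image('scene');cv2.imwrite('pics/s6.png',cv2.resize(cv2.convertScaleAbs(s[90:260,300:440],alpha=1.6),None,fx=5,fy=3.5,interpolation=2))"
```

```text
press x,y 0.13725362004199199 -4.7333953023971604e-05 tip z 0.2849658401571002
linear [ 0.0083 -0.0007  0.5996]
rot [ 0.0002  0.0009 -0.0002]
t 17.2 pos [0.6335 0.1238 0.299 ] az -0.19035937023915608 F [-1.2472 -0.3062  0.6049] w 0.029614644140966654 z [-0.0014 -0.0001 -1.    ]
```

View pics/s6.png

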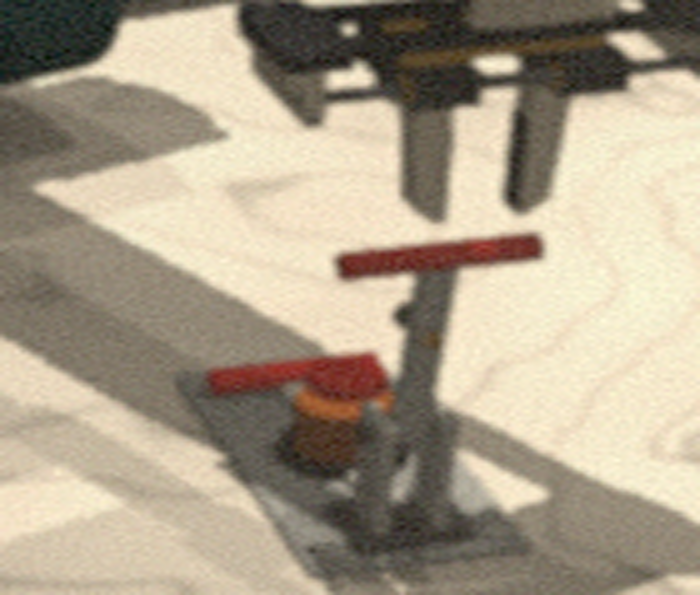

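```bash
python3 -c "
from h import *
for th,m in((1.7,9),(1.55,8),(1.4,7),(1.25,6),(1.1,5),(.95,4),(.8,3),(.65,2),(.5,1),(.4,0),(.3,0),(.25,0),(.2,0)):
    B=np.array([85-145*np.cos(th),90+145*np.sin(th)])
    c=B+9*np.array([np.sin(th),np.cos(th)])
    sh=7.5 if th>.9 else 7.5*max(0,(th-.2)/.7)
    print(th,'B',B,'tool x, tcp z',c[0]+sh,c[1]-m+14)
"
```

```text
1.7 B [103.6825 233.7914] tool x, tcp z 120.1074349669233 237.63179706694822
1.55 B [ 81.9847 234.9686] tool x, tcp z 98.4828038462558 241.1557992576846
1.4 B [ 60.3548 232.8902] tool x, tcp z 76.7238118493612 241.4199151344289
1.25 B [ 39.2783 227.6028] tool x, tcp z 55.31911902688632 238.4406710681174
1.1 B [ 19.2286 219.2251] tool x, tcp z 34.749428633844204 232.30743230173834
0.95 B [  0.656  207.9452] tool x, tcp z 15.476691570841236 223.18039599963416
0.8 B [-16.0225 194.0166] tool x, tcp z -3.137696608671839 211.2869935645553
0.65 B [-30.4322 177.752 ] tool x, tcp z -20.164044566560175 196.91678301866725
0.5 B [-42.2495 159.5167] tool x, tcp z -34.72035591238051 180.41494615462278
0.4 B [-48.5538 146.4657] tool x, tcp z -42.90622190678332 168.7552085807803
0.3 B [-53.5238 132.8504] tool x, tcp z -49.79268049183223 155.44845836802472
0.25 B [-55.4923 125.8736] tool x, tcp z -52.72995122903849 148.59378588730164
0.2 B [-57.1097 118.8071] tool x, tcp z -55.32162980982448 141.62765216585507
```

Request:
step_arm:
  gripper: [0.68,0.68,0.68,0.68]
  linear:
    - [0,0,0.3]
    - [0,0,0.6]
    - [0,0,0.65]
    - [0,0,0.65]
  rot:
    - [0,0,0]
    - [0,0,0]
    - [0,0,0]
    - [0,0,0]

```text
time_s: 17.65
tool_pos: [0.6334, 0.1239, 0.2351]
orientation: [[0.982, -0.189, -0.001], [-0.189, -0.982, -0.0], [-0.001, 0.0, -1.0]]
wrist_force: [0.1, 0.3, -0.3]
grip_width: 0.0297
```

```bash
python3 -c "
from h import *
gop(.120,.234)"
```

```text
press x,y 0.13720822930592055 7.869490231897352e-06 tip z 0.22109822492700443
linear [-0.1721  0.0001  0.0111]
rot [0.0001 0.0003 0.    ]
t 17.65 pos [0.6334 0.1239 0.2351] az -0.18998143465956352 F [ 0.0598  0.345  -0.3454] w 0.029665248314946577 z [-0.0005 -0.     -1.    ]
```

Request:
step_arm:
  gripper: [0.68,0.68,0.68,0.68,0.68,0.68,0.68,0.68,0.68]
  linear:
    - [-0.1,0,-0.02]
    - [-0.17,0,-0.04]
    - [-0.28,0,-0.06]
    - [-0.39,0,-0.06]
    - [-0.5,0,-0.06]
    - [-0.61,0,-0.06]
    - [-0.72,0,-0.05]
    - [-0.82,0,-0.03]
    - [-0.9,0,-0.01]
  rot:
    - [0,0,0]
    - [0,0,0]
    - [0,0,0]
    - [0,0,0]
    - [0,0,0]
    - [0,0,0]
    - [0,0,0]
    - [0,0,0]
    - [0,0,0]

```text
time_s: 18.55
tool_pos: [0.545, 0.1408, 0.2356]
orientation: [[0.982, -0.189, -0.0], [-0.189, -0.982, -0.0], [-0.0, 0.0, -1.0]]
wrist_force: [1.3, 0.5, 0.4]
grip_width: 0.0296
```

```bash
python3 -c "
from h import *
gop(.0154,.223)
s=get_image('scene');cv2.imwrite('pics/s7.png',cv2.resize(cv2.convertScaleAbs(s[90:260,300:440],alpha=1.6),None,fx=5,fy=3.5,interpolation=2))"
```

```text
press x,y 0.04712442906236059 -5.6416271654349165e-05 tip z 0.22162386054197777
linear [-0.3172 -0.0005  0.1263]
rot [ 0.      0.     -0.0002]
t 18.55 pos [0.545  0.1408 0.2356] az -0.19026865690611253 F [1.2655 0.4864 0.4063] w 0.029607950656033024 z [-0.0001 -0.     -1.    ]
```

View pics/s7.png

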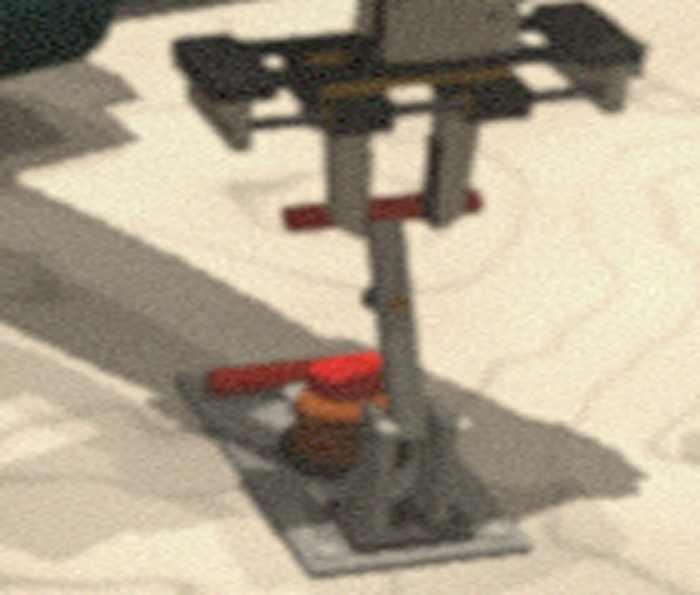

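Request:
step_arm:
  gripper: [0.68,0.68,0.68,0.68,0.68,0.68,0.68,0.68,0.68,0.68]
  linear:
    - [-0.06,0,0.015]
    - [-0.124,0,0.033]
    - [-0.22,0,0.076]
    - [-0.316,0,0.124]
    - [-0.41,0,0.18]
    - [-0.5,0,0.243]
    - [-0.59,0,0.316]
    - [-0.673,0,0.387]
    - [-0.75,0,0.466]
    - [-0.818,0,0.552]
  rot:
    - [0,0,0]
    - [0,0,0]
    - [0,0,0]
    - [0,0,0]
    - [0,0,0]
    - [0,0,0]
    - [0,0,0]
    - [0,0,0]
    - [0,0,0]
    - [0,0,0]

```text
time_s: 19.6
tool_pos: [0.4649, 0.1563, 0.18]
orientation: [[0.982, -0.189, 0.0], [-0.189, -0.982, 0.0], [0.0, -0.0, -1.0]]
wrist_force: [0.4, -0.4, -0.0]
grip_width: 0.0298
```

```bash
python3 -c "
from h import *
gop(-.0498,.1554)
s=get_image('scene');cv2.imwrite('pics/s8.png',cv2.resize(cv2.convertScaleAbs(s[90:260,300:440],alpha=1.6),None,fx=5,fy=3.5,interpolation=2))"
```

```text
press x,y -0.0344031248315853 2.078591988648021e-06 tip z 0.16599676799458854
linear [-0.154   0.0001  0.246 ]
rot [-0.     -0.     -0.0002]
t 19.6 pos [0.4649 0.1563 0.18  ] az -0.19033790170564918 F [ 0.3738 -0.3645 -0.0278] w 0.029788617287220556 z [ 0.      0.0001 -1.    ]
```

View pics/s8.png

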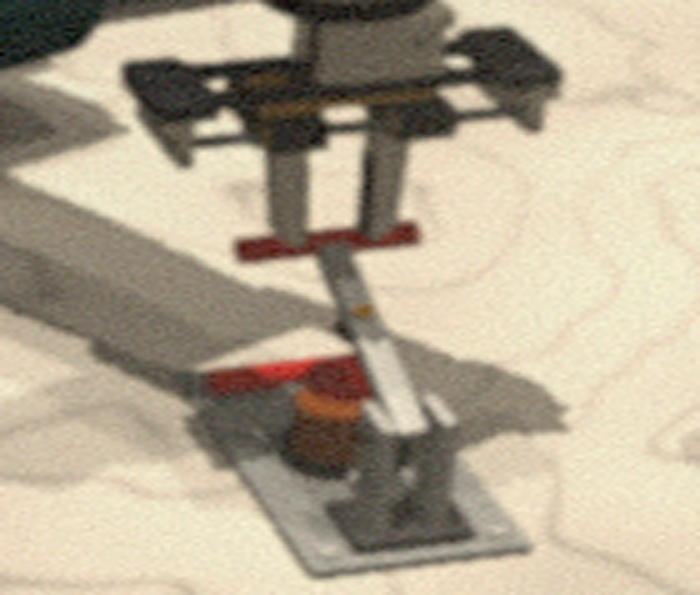

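Request:
step_arm:
  gripper: [0.68,0.68,0.68,0.68,0.68,0.68]
  linear:
    - [-0.04,0,0.06]
    - [-0.08,0,0.115]
    - [-0.12,0,0.18]
    - [-0.154,0,0.246]
    - [-0.17,0,0.28]
    - [-0.17,0,0.28]
  rot:
    - [0,0,0]
    - [0,0,0]
    - [0,0,0]
    - [0,0,0]
    - [0,0,0]
    - [0,0,0]

```text
time_s: 20.25
tool_pos: [0.4485, 0.1594, 0.1521]
orientation: [[0.982, -0.189, -0.001], [-0.189, -0.982, -0.0], [-0.001, 0.0, -1.0]]
wrist_force: [0.7, 0.3, 0.7]
grip_width: 0.03
```

Request:
step_arm:
  gripper: [0.68,0.68,0.68]
  linear:
    - [-0.01,0,0.02]
    - [-0.02,0,0.04]
    - [-0.02,0,0.04]
  rot:
    - [0,0,0]
    - [0,0,0]
    - [0,0,0]

```text
time_s: 20.55
tool_pos: [0.4468, 0.1598, 0.1485]
orientation: [[0.982, -0.189, -0.0], [-0.189, -0.982, 0.0], [-0.0, 0.0, -1.0]]
wrist_force: [0.8, 0.2, -0.2]
grip_width: 0.0296
```

Request:
step_arm:
  gripper: [0.68,0.68,0.68]
  linear:
    - [-0.01,0,0.02]
    - [-0.01,0,0.03]
    - [-0.01,0,0.03]
  rot:
    - [0,0,0]
    - [0,0,0]
    - [0,0,0]

```text
time_s: 20.85
tool_pos: [0.4458, 0.16, 0.1455]
orientation: [[0.982, -0.189, -0.0], [-0.189, -0.982, -0.0], [-0.0, 0.0, -1.0]]
wrist_force: [0.2, 0.3, 0.1]
grip_width: 0.0298
```

Request:
step_arm:
  gripper: [0.68,0.68]
  linear:
    - [-0.005,0,0.01]
    - [-0.01,0,0.02]
  rot:
    - [0,0,0]
    - [0,0,0]

```text
time_s: 21.05
tool_pos: [0.445, 0.1601, 0.1436]
orientation: [[0.982, -0.189, 0.0], [-0.189, -0.982, 0.0], [0.0, -0.0, -1.0]]
wrist_force: [0.7, 0.1, 0.9]
grip_width: 0.0297
```

Request:
step_arm:
  gripper: [0.68,0.68]
  linear:
    - [-0.005,0,0.01]
    - [-0.005,0,0.02]
  rot:
    - [0,0,0]
    - [0,0,0]

```text
time_s: 21.25
tool_pos: [0.4444, 0.1603, 0.1416]
orientation: [[0.982, -0.189, -0.0], [-0.189, -0.982, 0.0], [-0.0, -0.0, -1.0]]
wrist_force: [-0.3, 0.8, -0.1]
grip_width: 0.0298
```

Request:
step_arm:
  gripper: [0.68,0.68]
  linear:
    - [-0.005,0,0.01]
    - [-0.005,0,0.015]
  rot:
    - [0,0,0]
    - [0,0,0]

```text
time_s: 21.45
tool_pos: [0.4439, 0.1603, 0.14]
orientation: [[0.982, -0.189, -0.0], [-0.189, -0.982, 0.0], [-0.0, 0.0, -1.0]]
wrist_force: [0.1, 0.2, 0.3]
grip_width: 0.0299
```

Request:
step_arm:
  gripper: [0.68,0.68]
  linear:
    - [-0.003,0,0.01]
    - [-0.005,0,0.015]
  rot:
    - [0,0,0]
    - [0,0,0]

```text
time_s: 21.65
tool_pos: [0.4435, 0.1604, 0.1386]
orientation: [[0.982, -0.189, 0.0], [-0.189, -0.982, -0.0], [0.0, 0.0, -1.0]]
wrist_force: [0.7, 0.1, 0.3]
grip_width: 0.0297
```

Request:
step_arm:
  gripper: [0.68,0.68]
  linear:
    - [-0.003,0,0.01]
    - [-0.005,0,0.015]
  rot:
    - [0,0,0]
    - [0,0,0]

```text
time_s: 21.85
tool_pos: [0.4429, 0.1605, 0.137]
orientation: [[0.982, -0.189, -0.0], [-0.189, -0.982, -0.0], [-0.0, 0.0, -1.0]]
wrist_force: [0.9, 0.2, 0.2]
grip_width: 0.0299
```

Request:
step_arm:
  gripper: [0.68,0.68]
  linear:
    - [-0.003,0,0.01]
    - [-0.003,0,0.015]
  rot:
    - [0,0,0]
    - [0,0,0]

```text
time_s: 22.05
tool_pos: [0.4426, 0.1606, 0.1356]
orientation: [[0.982, -0.189, -0.0], [-0.189, -0.982, 0.0], [-0.0, -0.0, -1.0]]
wrist_force: [-0.9, 0.7, 1.4]
grip_width: 0.03
```

Request:
step_arm:
  gripper: [0.68,0.68]
  linear:
    - [-0.003,0,0.01]
    - [-0.003,0,0.01]
  rot:
    - [0,0,0]
    - [0,0,0]

```text
time_s: 22.25
tool_pos: [0.4425, 0.1606, 0.1349]
orientation: [[0.982, -0.189, 0.0], [-0.189, -0.982, 0.0], [0.0, -0.0, -1.0]]
wrist_force: [-1.3, -0.5, 4.6]
grip_width: 0.0298
```

Request:
step_arm:
  gripper: [0.68,0.68]
  linear:
    - [0,0,0.005]
    - [-0.002,0,0.008]
  rot:
    - [0,0,0]
    - [0,0,0]

```text
time_s: 22.45
tool_pos: [0.4423, 0.1607, 0.1343]
orientation: [[0.982, -0.189, 0.001], [-0.189, -0.982, 0.0], [0.0, -0.0, -1.0]]
wrist_force: [-1.5, -0.8, 6.6]
grip_width: 0.0299
```

Request:
step_arm:
  gripper: [0.68,0.68]
  linear:
    - [0,0,0.005]
    - [-0.002,0,0.008]
  rot:
    - [0,0,0]
    - [0,0,0]

```text
time_s: 22.65
tool_pos: [0.4422, 0.1607, 0.1337]
orientation: [[0.982, -0.189, 0.001], [-0.189, -0.982, 0.0], [0.001, -0.0, -1.0]]
wrist_force: [-1.2, -1.5, 9.5]
grip_width: 0.0299
```

Request:
step_arm:
  gripper: [0.68,0.68]
  linear:
    - [0,0,0.005]
    - [-0.002,0,0.008]
  rot:
    - [0,0,0]
    - [0,0,0]

```text
time_s: 22.85
tool_pos: [0.4421, 0.1608, 0.1331]
orientation: [[0.982, -0.189, 0.001], [-0.189, -0.982, 0.0], [0.001, -0.0, -1.0]]
wrist_force: [-1.0, -2.5, 11.0]
grip_width: 0.0296
```

Request:
step_arm:
  gripper: [0.68,0.68]
  linear:
    - [0,0,0.005]
    - [-0.001,0,0.007]
  rot:
    - [0,0,0]
    - [0,0,0]

```text
time_s: 23.05
tool_pos: [0.4421, 0.1608, 0.1325]
orientation: [[0.982, -0.189, 0.001], [-0.189, -0.982, 0.0], [0.001, -0.0, -1.0]]
wrist_force: [-2.4, -1.7, 11.9]
grip_width: 0.0299
```

Request:
step_arm:
  gripper: [0.68,0.68]
  linear:
    - [0,0,0.005]
    - [-0.001,0,0.007]
  rot:
    - [0,0,0]
    - [0,0,0]

```text
time_s: 23.25
tool_pos: [0.4419, 0.1608, 0.1319]
orientation: [[0.982, -0.189, 0.001], [-0.189, -0.982, 0.0], [0.001, -0.0, -1.0]]
wrist_force: [-3.1, -2.4, 12.5]
grip_width: 0.0299
```

Request:
step_arm:
  gripper: [0.68,0.68]
  linear:
    - [0,0,0.005]
    - [-0.001,0,0.007]
  rot:
    - [0,0,0]
    - [0,0,0]

```text
time_s: 23.45
tool_pos: [0.4418, 0.1608, 0.1312]
orientation: [[0.982, -0.189, 0.001], [-0.189, -0.982, 0.0], [0.001, -0.0, -1.0]]
wrist_force: [-3.5, -2.2, 11.4]
grip_width: 0.0296
```

Past the peak (12.5 N). Continuing in small steps as the resistance falls.

Request:
step_arm:
  gripper: [0.68,0.68]
  linear:
    - [0,0,0.005]
    - [-0.001,0,0.008]
  rot:
    - [0,0,0]
    - [0,0,0]

```text
time_s: 23.65
tool_pos: [0.4417, 0.1608, 0.1303]
orientation: [[0.982, -0.189, 0.001], [-0.189, -0.982, 0.0], [0.001, -0.0, -1.0]]
wrist_force: [-3.3, -2.0, 11.7]
grip_width: 0.0298
```

Request:
step_arm:
  gripper: [0.68,0.68]
  linear:
    - [0,0,0.005]
    - [-0.001,0,0.008]
  rot:
    - [0,0,0]
    - [0,0,0]

```text
time_s: 23.85
tool_pos: [0.4415, 0.1609, 0.1293]
orientation: [[0.982, -0.189, 0.001], [-0.189, -0.982, 0.0], [0.001, -0.0, -1.0]]
wrist_force: [-3.2, -1.0, 8.3]
grip_width: 0.0301
```

Request:
step_arm:
  gripper: [0.68,0.68]
  linear:
    - [0,0,0.005]
    - [-0.001,0,0.008]
  rot:
    - [0,0,0]
    - [0,0,0]

```text
time_s: 24.05
tool_pos: [0.4413, 0.1609, 0.1282]
orientation: [[0.982, -0.189, 0.0], [-0.189, -0.982, 0.0], [0.0, -0.0, -1.0]]
wrist_force: [-0.8, -0.8, 5.9]
grip_width: 0.0299
```

Request:
step_arm:
  gripper: [0.68,0.68]
  linear:
    - [0,0,0.005]
    - [-0.001,0,0.008]
  rot:
    - [0,0,0]
    - [0,0,0]

```text
time_s: 24.25
tool_pos: [0.441, 0.1609, 0.1269]
orientation: [[0.982, -0.189, -0.0], [-0.189, -0.982, 0.0], [-0.0, -0.0, -1.0]]
wrist_force: [-0.5, 0.1, 1.4]
grip_width: 0.0298
```

Request:
step_arm:
  gripper: [0.68,0.68]
  linear:
    - [0,0,0.004]
    - [0,0,0.006]
  rot:
    - [0,0,0]
    - [0,0,0]

```text
time_s: 24.45
tool_pos: [0.441, 0.1609, 0.1261]
orientation: [[0.982, -0.189, -0.0], [-0.189, -0.982, -0.0], [-0.0, 0.0, -1.0]]
wrist_force: [0.4, 0.2, 0.1]
grip_width: 0.0296
```

Request:
step_arm:
  gripper: [0.68,0.68]
  linear:
    - [0,0,0.004]
    - [0,0,0.004]
  rot:
    - [0,0,0]
    - [0,0,0]

```text
time_s: 24.65
tool_pos: [0.4411, 0.1608, 0.1258]
orientation: [[0.982, -0.189, -0.0], [-0.189, -0.982, -0.0], [-0.0, 0.0, -1.0]]
wrist_force: [-0.2, -0.6, 0.7]
grip_width: 0.0296
```

Request:
step_arm:
  gripper: [0.68,0.68]
  linear:
    - [0,0,0.003]
    - [0,0,0.003]
  rot:
    - [0,0,0]
    - [0,0,0]

```text
time_s: 24.85
tool_pos: [0.4411, 0.1608, 0.1256]
orientation: [[0.982, -0.189, -0.0], [-0.189, -0.982, -0.0], [-0.0, 0.0, -1.0]]
wrist_force: [-1.1, 0.4, 1.5]
grip_width: 0.03
```

```bash
python3 -c "
from h import *
gop(-.0498,.1554)
s=get_image('scene');cv2.imwrite('pics/s9.png',cv2.resize(cv2.convertScaleAbs(s[130:260,300:440],alpha=1.6),None,fx=5,fy=4.6,interpolation=2))"
```

```text
press x,y -0.05866049702943135 -3.634783571452107e-05 tip z 0.11161466548744219
linear [ 0.0886 -0.0004 -0.2979]
rot [ 0.      0.0001 -0.0003]
t 24.85 pos [0.4411 0.1608 0.1256] az -0.19048003577185224 F [-1.0995  0.3936  1.5296] w 0.0300159364813506 z [-0.0001 -0.     -1.    ]
```

View pics/s9.png

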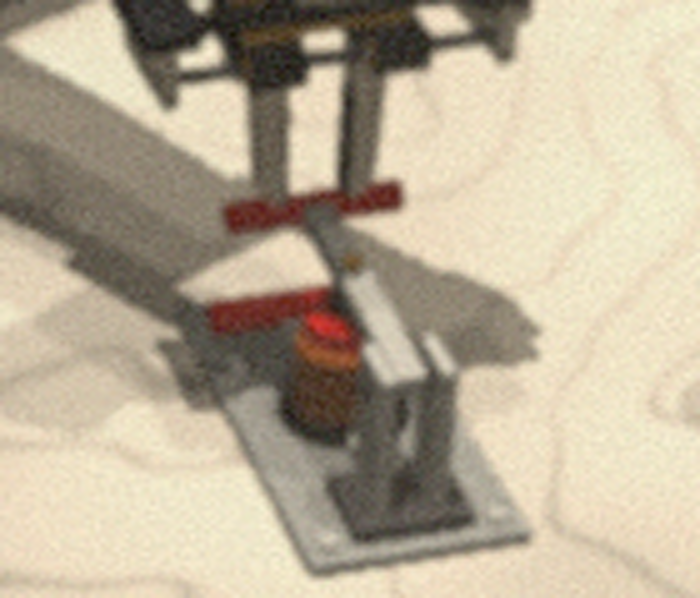

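Peak, give, and near-zero force all felt. I'll let the handle back up by retracing the path.

Request:
step_arm:
  gripper: [0.68,0.68,0.68,0.68,0.68]
  linear:
    - [0.01,0,-0.05]
    - [0.04,0,-0.16]
    - [0.09,0,-0.3]
    - [0.16,0,-0.43]
    - [0.24,0,-0.55]
  rot:
    - [0,0,0]
    - [0,0,0]
    - [0,0,0]
    - [0,0,0]
    - [0,0,0]

```text
time_s: 25.4
tool_pos: [0.4656, 0.1563, 0.1825]
orientation: [[0.982, -0.189, 0.001], [-0.189, -0.982, 0.0], [0.001, -0.001, -1.0]]
wrist_force: [0.7, 0.9, -0.4]
grip_width: 0.0296
```

Request:
step_arm:
  gripper: [0.68,0.68,0.68,0.68,0.68,0.68,0.68,0.68]
  linear:
    - [0.07,0,-0.09]
    - [0.15,0,-0.165]
    - [0.23,0,-0.235]
    - [0.32,0,-0.31]
    - [0.42,0,-0.37]
    - [0.51,0,-0.43]
    - [0.61,0,-0.48]
    - [0.7,0,-0.52]
  rot:
    - [0,0,0]
    - [0,0,0]
    - [0,0,0]
    - [0,0,0]
    - [0,0,0]
    - [0,0,0]
    - [0,0,0]
    - [0,0,0]

```text
time_s: 26.2
tool_pos: [0.5343, 0.1429, 0.233]
orientation: [[0.982, -0.189, -0.0], [-0.189, -0.982, -0.0], [-0.0, 0.0, -1.0]]
wrist_force: [-0.2, -0.6, -0.1]
grip_width: 0.0298
```

```bash
python3 -c "
from h import *
gop(.150,.236)
s=get_image('scene');cv2.imwrite('pics/s10.png',cv2.resize(cv2.convertScaleAbs(s[90:260,300:440],alpha=1.6),None,fx=5,fy=3.5,interpolation=2))"
```

```text
press x,y 0.036252250664551476 -5.7937633473524956e-05 tip z 0.2189729941806441
linear [ 1.1375 -0.0011 -0.0303]
rot [ 0.      0.     -0.0003]
t 26.2 pos [0.5343 0.1429 0.233 ] az -0.19047676345004516 F [-0.2477 -0.6109 -0.0512] w 0.029825521414581255 z [-0. -0. -1.]
```

View pics/s10.png

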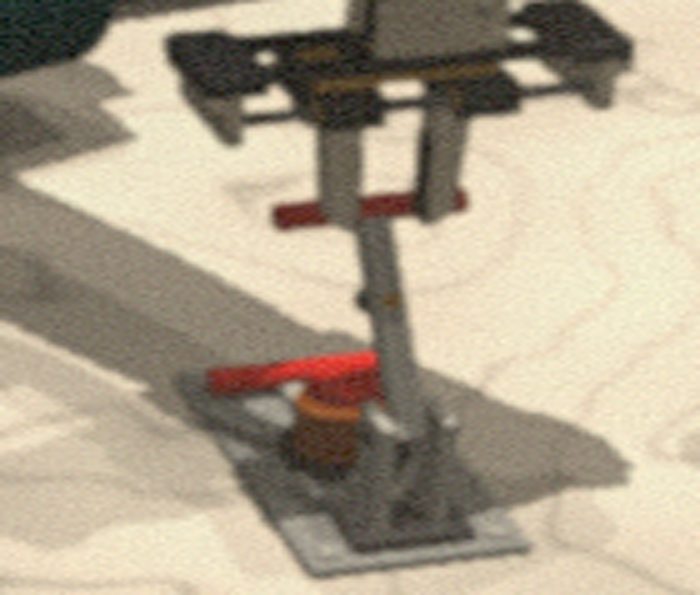

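Request:
step_arm:
  gripper: [0.68,0.68,0.68,0.68,0.68]
  linear:
    - [0.2,0,-0.05]
    - [0.4,0,-0.07]
    - [0.6,0,-0.07]
    - [0.8,0,-0.06]
    - [1,0,-0.05]
  rot:
    - [0,0,0]
    - [0,0,0]
    - [0,0,0]
    - [0,0,0]
    - [0,0,0]

```text
time_s: 26.75
tool_pos: [0.6325, 0.1239, 0.2374]
orientation: [[0.982, -0.189, -0.0], [-0.189, -0.982, -0.0], [-0.0, 0.0, -1.0]]
wrist_force: [-1.3, -0.1, 0.1]
grip_width: 0.0297
```

Request:
step_arm:
  gripper: [0.68,0.68,0.68,0.68]
  linear:
    - [0.2,0,0]
    - [0.35,0,0]
    - [0.4,0,-0.4]
    - [0.4,0,-0.8]
  rot:
    - [0,0,0]
    - [0,0,0]
    - [0,0,0]
    - [0,0,0]

```text
time_s: 27.15
tool_pos: [0.6712, 0.1163, 0.3168]
orientation: [[0.982, -0.19, -0.003], [-0.19, -0.982, -0.0], [-0.003, 0.001, -1.0]]
wrist_force: [0.2, 0.2, 0.5]
grip_width: 0.0299
```

Request:
step_arm:
  gripper: [0.68,0.68,0.68,0.68]
  linear:
    - [0,0.4,0]
    - [0,0.8,0]
    - [0,1,0]
    - [0,1,0]
  rot:
    - [0,0,0]
    - [0,0,0]
    - [0,0,0]
    - [0,0,0]

```text
time_s: 27.55
tool_pos: [0.6517, 0.0162, 0.3177]
orientation: [[0.981, -0.192, 0.0], [-0.192, -0.981, -0.0], [0.0, 0.0, -1.0]]
wrist_force: [-0.2, 0.3, -0.1]
grip_width: 0.0296
```

Request:
step_arm:
  gripper: [0.68,0.68,0.68,0.68]
  linear:
    - [0,0.4,0]
    - [0,0.8,0]
    - [0,1,0]
    - [0,1,0]
  rot:
    - [0,0,0]
    - [0,0,0]
    - [0,0,0]
    - [0,0,0]

```text
time_s: 27.95
tool_pos: [0.6329, -0.0812, 0.3175]
orientation: [[0.982, -0.191, -0.0], [-0.191, -0.982, -0.0], [-0.0, 0.0, -1.0]]
wrist_force: [-0.4, -0.1, 0.7]
grip_width: 0.0298
```

```bash
python3 -c "
from h import *
gop(.150,.236)
t=get_image('top');s=get_image('scene');cv2.imwrite('pics/s11.png',s);cv2.imwrite('pics/t11.png',t)
blobs('s',red(s));blobs('t',red(t))
for h in (.064,.058):print(proj('scene',(*C,.014+h)),proj('top',(*C,.014+h)))
cv2.imwrite('pics/s11c.png',cv2.resize(cv2.convertScaleAbs(s[130:260,300:440],alpha=1.6),None,fx=5,fy=4.6,interpolation=2))"
```

```text
press x,y 0.17542351005001589 -0.20148237011587414 tip z 0.3034620829707766
linear [-0.2587 -2.0143  0.8144]
rot [ 0.0001  0.0002 -0.0015]
t 27.95 pos [ 0.6329 -0.0812  0.3175] az -0.19234418307825682 F [-0.4302 -0.114   0.6809] w 0.029752851409634583 z [-0.0003 -0.0001 -1.    ]
s [233.9643  32.25  ] [230  31  10   4  28] ((234.5, 32.5), (9.0, 3.0), 0.0)
s [388.1889 161.8389] [368 157  40  10 180] ((387.65399169921875, 162.02691650390625), (4.796341419219971, 39.458560943603516), 81.46923065185547)
s [362.8286 197.1429] [342 191  35  13 245] ((359.1300048828125, 198.9099884033203), (11.7379732131958, 33.65828323364258), 81.8698959350586)
t [224.359 247.152] [197 239  55  17 454] ((223.76226806640625, 247.26791381835938), (55.286563873291016, 8.722990989685059), 10.619654655456543)
t [233.1983 316.0441] [223 305  21  23 363] ((233.25003051757812, 316.2500305175781), (20.50609588623047, 21.21320343017578), 45.0)
t [228.0872 359.564 ] [206 352  45  16 367] ((227.88462829589844, 359.5769348144531), (44.7144775390625, 8.236878395080566), 11.309932708740234)
[368.6936 197.5636] [230.9634 316.0389]
[368.5968 199.5986] [231.6772 316.1344]
```

View pics/s11c.png

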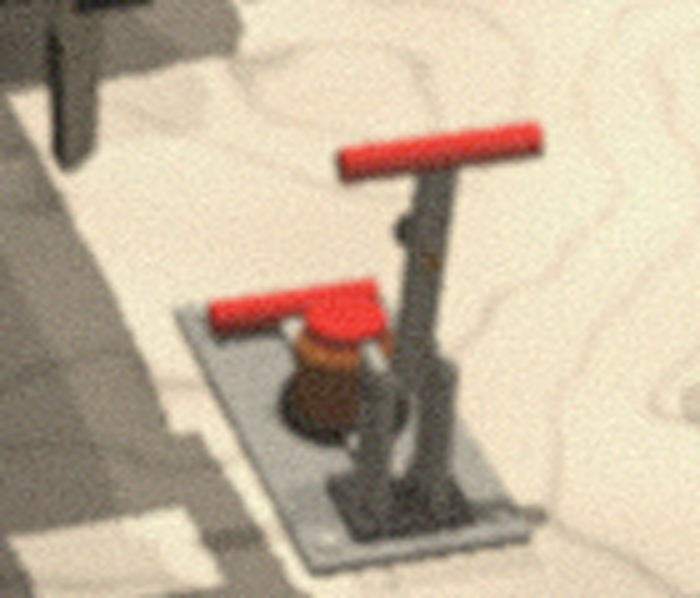

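View pics/t11.png

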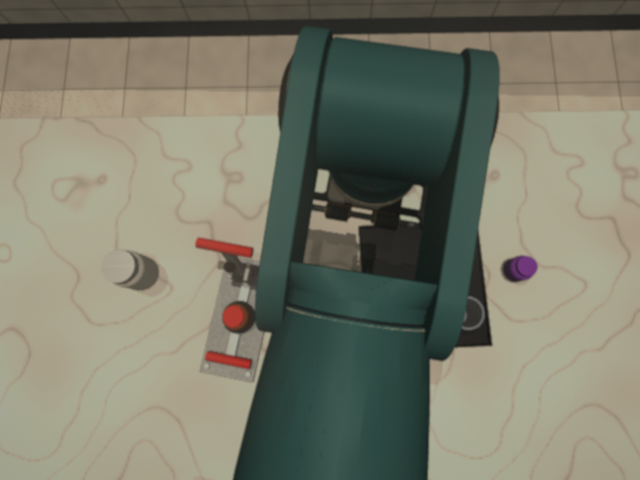

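View pics/s11.png

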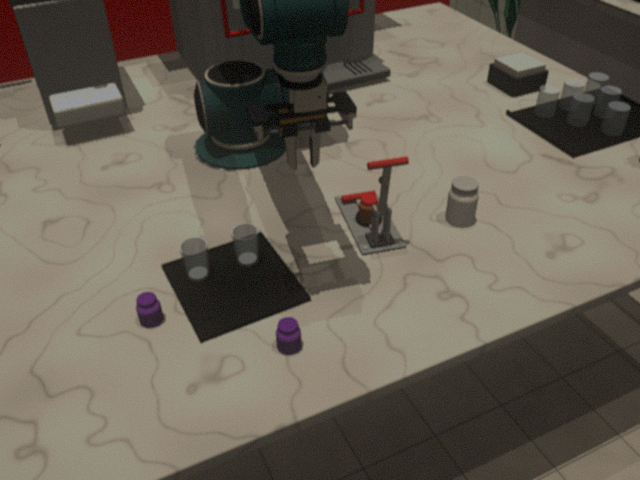

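```bash
python3 -c "
from h import *
a=cv2.imread('pics/s2.png');b=cv2.imread('pics/s11.png')
for im,(x,y) in((a,(241,266)),(b,(368,186))):
  c=im[y:y+36,x-1:x+3].mean(1).astype(int);print([(y+i,*v[::-1]) for i,v in enumerate(c)])
k=lambda im,x,y:cv2.convertScaleAbs(cv2.resize(im[y:y+44,x:x+36],None,fx=10,fy=10,interpolation=2),alpha=1.7)
cv2.imwrite('pics/cmp.png',np.hstack([k(a,224,264),k(b,350,184)]))"
```

```text
[(266, np.int64(34), np.int64(33), np.int64(29)), (267, np.int64(27), np.int64(27), np.int64(24)), (268, np.int64(35), np.int64(25), np.int64(20)), (269, np.int64(73), np.int64(27), np.int64(25)), (270, np.int64(123), np.int64(32), np.int64(28)), (271, np.int64(151), np.int64(33), np.int64(28)), (272, np.int64(160), np.int64(35), np.int64(30)), (273, np.int64(161), np.int64(36), np.int64(32)), (274, np.int64(160), np.int64(34), np.int64(29)), (275, np.int64(159), np.int64(37), np.int64(31)), (276, np.int64(159), np.int64(33), np.int64(27)), (277, np.int64(159), np.int64(34), np.int64(29)), (278, np.int64(160), np.int64(36), np.int64(31)), (279, np.int64(161), np.int64(36), np.int64(32)), (280, np.int64(162), np.int64(36), np.int64(31)), (281, np.int64(153), np.int64(27), np.int64(24)), (282, np.int64(132), np.int64(30), np.int64(23)), (283, np.int64(90), np.int64(23), np.int64(22)), (284, np.int64(73), np.int64(28), np.int64(23)), (285, np.int64(74), np.int64(22), np.int64(17)), (286, np.int64(85), np.int64(39), np.int64(24)), (287, np.int64(98), np.int64(53), np.int64(28)), (288, np
[... 1772 characters left out ...]
np.int64(36)), (208, np.int64(93), np.int64(56), np.int64(33)), (209, np.int64(82), np.int64(48), np.int64(30)), (210, np.int64(63), np.int64(41), np.int64(27)), (211, np.int64(51), np.int64(35), np.int64(27)), (212, np.int64(50), np.int64(34), np.int64(26)), (213, np.int64(48), np.int64(36), np.int64(26)), (214, np.int64(47), np.int64(33), np.int64(25)), (215, np.int64(50), np.int64(37), np.int64(26)), (216, np.int64(51), np.int64(36), np.int64(29)), (217, np.int64(45), np.int64(34), np.int64(22)), (218, np.int64(50), np.int64(35), np.int64(26)), (219, np.int64(50), np.int64(36), np.int64(27)), (220, np.int64(48), np.int64(35), np.int64(24)), (221, np.int64(49), np.int64(36), np.int64(29))]
```

View pics/cmp.png

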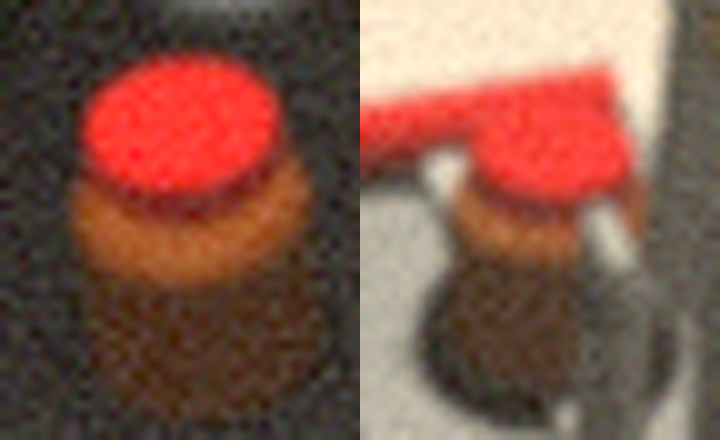

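The images fit a closed lid, but they can't separate about 5.2 mm from 6 mm. The force trace ended right at the pop point, so I'll go back for a second, very light touch to make sure it's home.

Request:
step_arm:
  gripper: [0.68,0.68,0.68,0.68]
  linear:
    - [0,-0.4,0]
    - [0,-0.8,0]
    - [0,-1,0]
    - [0,-1,0]
  rot:
    - [0,0,0]
    - [0,0,0]
    - [0,0,0]
    - [0,0,0]

```text
time_s: 28.45
tool_pos: [0.6523, 0.0223, 0.3172]
orientation: [[0.983, -0.185, -0.001], [-0.185, -0.983, 0.001], [-0.001, -0.001, -1.0]]
wrist_force: [-0.2, -0.6, -0.4]
grip_width: 0.0298
```

Request:
step_arm:
  gripper: [0.68,0.68,0.68,0.68,0.68]
  linear:
    - [0,-0.4,0]
    - [0,-0.8,0]
    - [-0.2,-1,0]
    - [-0.35,-1,0]
    - [-0.35,-1,0]
  rot:
    - [0,0,0]
    - [0,0,0]
    - [0,0,0]
    - [0,0,0]
    - [0,0,0]

```text
time_s: 28.95
tool_pos: [0.6355, 0.1245, 0.3181]
orientation: [[0.982, -0.187, 0.0], [-0.187, -0.982, 0.0], [0.0, -0.0, -1.0]]
wrist_force: [-0.4, 0.3, 0.4]
grip_width: 0.0301
```

Request:
step_arm:
  gripper: [0.68,0.68,0.68,0.68]
  linear:
    - [0,0,0.3]
    - [0,0,0.6]
    - [0,0,0.82]
    - [0,0,0.82]
  rot:
    - [0,0,0]
    - [0,0,0]
    - [0,0,0]
    - [0,0,0]

```text
time_s: 29.35
tool_pos: [0.636, 0.1226, 0.2322]
orientation: [[0.982, -0.19, -0.005], [-0.19, -0.982, -0.001], [-0.004, 0.002, -1.0]]
wrist_force: [0.1, -1.0, 1.6]
grip_width: 0.0297
```

```bash
python3 -c "
from h import *
gop(.120,.234)"
```

```text
press x,y 0.13992483105859163 -0.0007657348364014708 tip z 0.2182100951031433
linear [-0.1993 -0.0075 -0.017 ]
rot [ 0.0011  0.0028 -0.0005]
t 29.35 pos [0.636  0.1226 0.2322] az -0.19083923001913952 F [ 0.1006 -1.0003  1.5646] w 0.02974459611733711 z [-0.0047 -0.0008 -1.    ]
```

Request:
step_arm:
  gripper: [0.68,0.68,0.68,0.68,0.68,0.68,0.68,0.68,0.68]
  linear:
    - [-0.1,0,-0.02]
    - [-0.19,0,-0.04]
    - [-0.3,0,-0.06]
    - [-0.41,0,-0.06]
    - [-0.52,0,-0.06]
    - [-0.63,0,-0.06]
    - [-0.74,0,-0.05]
    - [-0.84,0,-0.03]
    - [-0.92,0,-0.01]
  rot:
    - [0,0,0]
    - [0,0,0]
    - [0,0,0]
    - [0,0,0]
    - [0,0,0]
    - [0,0,0]
    - [0,0,0]
    - [0,0,0]
    - [0,0,0]

```text
time_s: 30.25
tool_pos: [0.5453, 0.1408, 0.2365]
orientation: [[0.982, -0.189, 0.0], [-0.189, -0.982, 0.0], [0.0, -0.0, -1.0]]
wrist_force: [0.5, 0.4, -1.1]
grip_width: 0.03
```

```bash
python3 -c "
from h import *
gop(.0471,.2356)"
```

```text
press x,y 0.047426300917222664 -3.7788671263838986e-05 tip z 0.222461641145112
linear [-0.0033 -0.0004  0.0086]
rot [-0.     -0.     -0.0002]
t 30.25 pos [0.5453 0.1408 0.2365] az -0.1902805468087446 F [ 0.5273  0.401  -1.0725] w 0.029969045409300617 z [ 0.  0. -1.]
```

Request:
step_arm:
  gripper: [0.68,0.68,0.68,0.68,0.68,0.68,0.68,0.68,0.68,0.68]
  linear:
    - [-0.06,0,0.024]
    - [-0.127,0,0.042]
    - [-0.223,0,0.085]
    - [-0.319,0,0.133]
    - [-0.413,0,0.189]
    - [-0.503,0,0.252]
    - [-0.593,0,0.325]
    - [-0.676,0,0.396]
    - [-0.753,0,0.475]
    - [-0.821,0,0.561]
  rot:
    - [0,0,0]
    - [0,0,0]
    - [0,0,0]
    - [0,0,0]
    - [0,0,0]
    - [0,0,0]
    - [0,0,0]
    - [0,0,0]
    - [0,0,0]
    - [0,0,0]

```text
time_s: 31.25
tool_pos: [0.4649, 0.1563, 0.1799]
orientation: [[0.982, -0.189, 0.0], [-0.189, -0.982, 0.0], [0.0, -0.0, -1.0]]
wrist_force: [0.7, -0.2, -0.1]
grip_width: 0.0301
```

Request:
step_arm:
  gripper: [0.68,0.68,0.68,0.68,0.68,0.68,0.68]
  linear:
    - [-0.04,0,0.06]
    - [-0.08,0,0.115]
    - [-0.12,0,0.18]
    - [-0.154,0,0.246]
    - [-0.19,0,0.32]
    - [-0.2,0,0.36]
    - [-0.2,0,0.36]
  rot:
    - [0,0,0]
    - [0,0,0]
    - [0,0,0]
    - [0,0,0]
    - [0,0,0]
    - [0,0,0]
    - [0,0,0]

```text
time_s: 31.95
tool_pos: [0.4456, 0.1599, 0.1439]
orientation: [[0.982, -0.189, -0.001], [-0.189, -0.982, -0.0], [-0.001, 0.0, -1.0]]
wrist_force: [-1.4, -0.4, 0.7]
grip_width: 0.0299
```

```bash
python3 -c "
from h import *
gop(-.058,.130)"
```

```text
press x,y -0.05406292838596099 -8.679994305708848e-05 tip z 0.12989834423583307
linear [-0.0393 -0.0009  0.139 ]
rot [ 0.0002  0.0005 -0.0002]
t 31.95 pos [0.4456 0.1599 0.1439] az -0.1903141897418807 F [-1.3559 -0.437   0.6695] w 0.029924799461835877 z [-0.0008 -0.0002 -1.    ]
```

Request:
step_arm:
  gripper: [0.68,0.68,0.68,0.68]
  linear:
    - [-0.01,0,0.03]
    - [-0.02,0,0.06]
    - [-0.03,0,0.08]
    - [-0.03,0,0.08]
  rot:
    - [0,0,0]
    - [0,0,0]
    - [0,0,0]
    - [0,0,0]

```text
time_s: 32.35
tool_pos: [0.4428, 0.1605, 0.1363]
orientation: [[0.982, -0.189, -0.0], [-0.189, -0.982, -0.0], [-0.0, 0.0, -1.0]]
wrist_force: [0.5, -0.2, 0.8]
grip_width: 0.0296
```

Request:
step_arm:
  gripper: [0.68,0.68,0.68,0.68]
  linear:
    - [0,0,0.02]
    - [-0.01,0,0.04]
    - [-0.01,0,0.06]
    - [-0.01,0,0.06]
  rot:
    - [0,0,0]
    - [0,0,0]
    - [0,0,0]
    - [0,0,0]

```text
time_s: 32.75
tool_pos: [0.4419, 0.1607, 0.1302]
orientation: [[0.982, -0.189, -0.0], [-0.189, -0.982, -0.0], [-0.0, 0.0, -1.0]]
wrist_force: [-0.5, 0.3, 0.4]
grip_width: 0.0297
```

Request:
step_arm:
  gripper: [0.68,0.68,0.68]
  linear:
    - [0,0,0.02]
    - [0,0,0.03]
    - [0,0,0.03]
  rot:
    - [0,0,0]
    - [0,0,0]
    - [0,0,0]

```text
time_s: 33.05
tool_pos: [0.442, 0.1607, 0.1274]
orientation: [[0.982, -0.189, -0.0], [-0.189, -0.982, -0.0], [-0.0, 0.0, -1.0]]
wrist_force: [-0.5, -0.2, 0.1]
grip_width: 0.0293
```

Request:
step_arm:
  gripper: [0.68,0.68,0.68]
  linear:
    - [0,0,0.01]
    - [0,0,0.01]
    - [0,0,0.01]
  rot:
    - [0,0,0]
    - [0,0,0]
    - [0,0,0]

```text
time_s: 33.35
tool_pos: [0.442, 0.1607, 0.1266]
orientation: [[0.982, -0.189, 0.0], [-0.189, -0.982, -0.0], [0.0, -0.0, -1.0]]
wrist_force: [-0.5, 0.7, -0.2]
grip_width: 0.03
```

Request:
step_arm:
  gripper: [0.68,0.68]
  linear:
    - [0,0,0.004]
    - [0,0,0.004]
  rot:
    - [0,0,0]
    - [0,0,0]

```text
time_s: 33.55
tool_pos: [0.442, 0.1607, 0.1261]
orientation: [[0.982, -0.189, -0.0], [-0.189, -0.982, 0.0], [-0.0, -0.0, -1.0]]
wrist_force: [-1.3, -0.7, -0.2]
grip_width: 0.0296
```

Request:
step_arm:
  gripper: [0.68,0.68]
  linear:
    - [0,0,0.002]
    - [0,0,0.002]
  rot:
    - [0,0,0]
    - [0,0,0]

```text
time_s: 33.75
tool_pos: [0.442, 0.1607, 0.1259]
orientation: [[0.982, -0.189, -0.0], [-0.189, -0.982, 0.0], [-0.0, -0.0, -1.0]]
wrist_force: [-0.2, 0.5, 0.6]
grip_width: 0.0295
```

Request:
step_arm:
  gripper: [0.68,0.68]
  linear:
    - [0,0,0.003]
    - [0,0,0.003]
  rot:
    - [0,0,0]
    - [0,0,0]

```text
time_s: 33.95
tool_pos: [0.442, 0.1607, 0.1257]
orientation: [[0.982, -0.189, -0.0], [-0.189, -0.982, 0.0], [-0.0, -0.0, -1.0]]
wrist_force: [-0.8, 0.2, 0.9]
grip_width: 0.0298
```

Request:
step_arm:
  gripper: [0.68,0.68]
  linear:
    - [0,0,0.003]
    - [0,0,0.003]
  rot:
    - [0,0,0]
    - [0,0,0]

```text
time_s: 34.15
tool_pos: [0.442, 0.1607, 0.1254]
orientation: [[0.982, -0.189, -0.0], [-0.189, -0.982, 0.0], [-0.0, 0.0, -1.0]]
wrist_force: [-1.3, 0.7, 1.5]
grip_width: 0.0298
```

Request:
step_arm:
  gripper: [0.68,0.68]
  linear:
    - [0,0,0.003]
    - [0,0,0.003]
  rot:
    - [0,0,0]
    - [0,0,0]

```text
time_s: 34.35
tool_pos: [0.442, 0.1607, 0.1252]
orientation: [[0.982, -0.189, 0.0], [-0.189, -0.982, 0.0], [-0.0, -0.0, -1.0]]
wrist_force: [-2.7, 0.4, 4.2]
grip_width: 0.0293
```

It met a stiff stop at 0.1252 with 4 N and no resistance before it. That is 10 mm of bar travel (6 mm at the pad) below first contact, so the lid is home. Retreating.

Request:
step_arm:
  gripper: [0.68,0.68,0.68,0.68,0.68]
  linear:
    - [0.01,0,-0.05]
    - [0.04,0,-0.16]
    - [0.09,0,-0.3]
    - [0.16,0,-0.43]
    - [0.24,0,-0.55]
  rot:
    - [0,0,0]
    - [0,0,0]
    - [0,0,0]
    - [0,0,0]
    - [0,0,0]

```text
time_s: 34.85
tool_pos: [0.4665, 0.1561, 0.1819]
orientation: [[0.982, -0.189, 0.001], [-0.189, -0.982, 0.0], [0.001, -0.001, -1.0]]
wrist_force: [0.5, -0.4, -0.0]
grip_width: 0.0301
```

Request:
step_arm:
  gripper: [0.68,0.68,0.68,0.68,0.68,0.68,0.68,0.68]
  linear:
    - [0.07,0,-0.09]
    - [0.15,0,-0.165]
    - [0.23,0,-0.235]
    - [0.32,0,-0.31]
    - [0.42,0,-0.37]
    - [0.51,0,-0.43]
    - [0.61,0,-0.48]
    - [0.7,0,-0.52]
  rot:
    - [0,0,0]
    - [0,0,0]
    - [0,0,0]
    - [0,0,0]
    - [0,0,0]
    - [0,0,0]
    - [0,0,0]
    - [0,0,0]

```text
time_s: 35.65
tool_pos: [0.5352, 0.1427, 0.2324]
orientation: [[0.982, -0.189, -0.0], [-0.189, -0.982, -0.0], [-0.0, 0.0, -1.0]]
wrist_force: [-1.3, 0.1, -0.1]
grip_width: 0.0298
```

Request:
step_arm:
  gripper: [0.68,0.68,0.68,0.68,0.68]
  linear:
    - [0.2,0,-0.05]
    - [0.4,0,-0.07]
    - [0.6,0,-0.07]
    - [0.8,0,-0.06]
    - [1,0,-0.05]
  rot:
    - [0,0,0]
    - [0,0,0]
    - [0,0,0]
    - [0,0,0]
    - [0,0,0]

```text
time_s: 36.15
tool_pos: [0.6337, 0.1237, 0.2368]
orientation: [[0.982, -0.189, -0.0], [-0.189, -0.982, -0.0], [-0.0, 0.0, -1.0]]
wrist_force: [0.0, 0.2, 0.4]
grip_width: 0.03
```

Request:
step_arm:
  gripper: [0.68,0.68,0.68,0.68]
  linear:
    - [0.2,0,0]
    - [0.35,0,0]
    - [0.4,0,-0.4]
    - [0.4,0,-0.8]
  rot:
    - [0,0,0]
    - [0,0,0]
    - [0,0,0]
    - [0,0,0]

```text
time_s: 36.55
tool_pos: [0.6724, 0.116, 0.3163]
orientation: [[0.982, -0.19, -0.003], [-0.19, -0.982, -0.0], [-0.003, 0.001, -1.0]]
wrist_force: [-0.6, 0.0, 1.1]
grip_width: 0.03
```

Request:
step_arm:
  gripper: [0.68,0.68,0.68,0.68,0.68,0.68]
  linear:
    - [0,0.4,0]
    - [0,0.8,0]
    - [0,1,0]
    - [0,1,0]
    - [0,1,0]
    - [0,1,0]
  rot:
    - [0,0,0]
    - [0,0,0]
    - [0,0,0]
    - [0,0,0]
    - [0,0,0]
    - [0,0,0]

```text
time_s: 37.15
tool_pos: [0.6531, 0.0192, 0.3168]
orientation: [[0.982, -0.188, -0.0], [-0.188, -0.982, 0.0], [-0.0, -0.0, -1.0]]
wrist_force: [-0.3, 0.4, 0.0]
grip_width: 0.0298
```

```bash
python3 -c "
from h import *
gop(.150,.236)
s=get_image('scene');cv2.imwrite('pics/s12.png',s)
cv2.imwrite('pics/s12c.png',cv2.resize(cv2.convertScaleAbs(s[130:260,300:440],alpha=1.6),None,fx=5,fy=4.6,interpolation=2))"
```

```text
press x,y 0.1762916976076155 -0.09912002182662012 tip z 0.3027948613835346
linear [-0.2622 -0.9911  0.8083]
rot [-0.0001  0.0002  0.0002]
t 37.15 pos [0.6531 0.0192 0.3168] az -0.18961932587074065 F [-0.2746  0.3659  0.0291] w 0.029810867726355578 z [-0.0003  0.0003 -1.    ]
```

View pics/s12c.png

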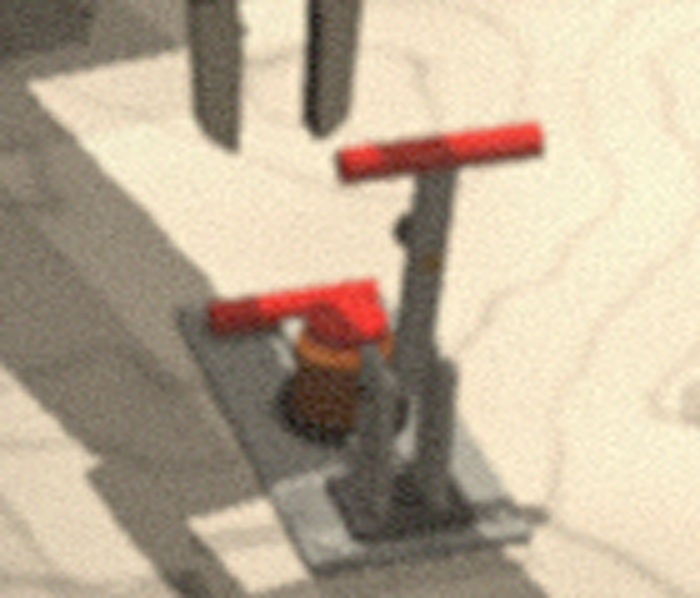

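View pics/s12.png

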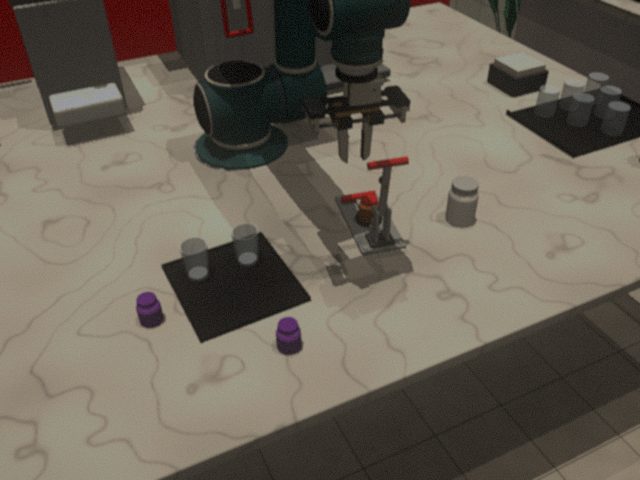

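The pictures show the handle back open (bar at 388,162), the jar upright in the cup (368,207) with its lid on, and the tumblers and canister where they were. The gripper is clear of everything.

```bash
python3 -c "
from plant import hand_in
print(hand_in())"
```

```text
the job is handed in; nothing more can be done
None
```

The amber jar is standing upright in the press cup with its lid pressed home, and the job was handed in at about 37 s.

- **Placing:** I gripped the jar by the glass, set it on the cup floor and let go. The tool stopped at the height expected for a seated jar, with about 9 N on the gripper at that moment.
- **Pressing:** I pushed the handle down by its crossbar. The force at the crossbar peaked at about 12.5 N, then fell to about zero.
- **Second touch:** I pressed the handle a second time, because the first force trace ended right at the pop point and the pictures could not tell a nearly closed lid from a fully closed one. It met nothing until a hard stop at about 4 N, 10 mm of bar travel below first contact (6 mm at the lid), so the lid was home.
- **Last checks:** The final pictures show the handle fully open, the jar upright, the tumblers and canister in place, and the gripper touching nothing. Two measurements are less certain:
  - The lid height measured from the pictures came out at about 5 mm of travel, with an error of at least 1 mm, so the proof that it is closed rests on the force feel.
  - The two camera views disagreed by 2 to 3 mm, so I corrected the cup position using the jar's known place in the gripper.

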